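# Make up the slipper maker's kit tray

### The arm

A 6-joint arm with a two-finger parallel gripper is mounted at the origin on the work surface. World frame = base frame: x ahead of the robot, y to its left, z up, the work surface at z = 0. Lengths are in m, angles in rad, forces in N, time in s.
With the tool pointing down it reaches from about 0.4 to 0.825 m from the base axis. Payload 7 kg.
Tool frame: the origin (TCP) lies between the finger pads; the fingertips stand 11 mm ahead of it and the grasp point (between the pads) lies 8 mm behind it; x points along the fingers, z is the direction in which the jaws open and shut, and the axes are right-handed (so a half turn about x gives the same grasp; the last joint's range is limited). The gripper opens to 88 mm and grips with 3 to 60 N. Pads are 19 mm wide; open, the fingers measure 130 mm over their backs; the gripper's body (78 mm by 193 mm) begins 47 mm behind the grasp point.
Start: joints at [-0.968, 0.359, 0.012, 0, -1.224, -0.288], TCP at [0.209, -0.642, 0.238] pointing down, gripper open.
Joint ranges: [-3.07, 3.07], [-1.43, 2.12], [-1.02, 1.25], [-3.03, 1.67], [-3.05, -0], [-3.03, 3.03]. Speed limits (rad/s): [2.39, 2.39, 3.01, 3.14, 3.14, 3.14].

### API

Orientations are given as [roll, pitch, yaw] about the fixed x, y, z axes, in that order (R = Rz(yaw) Ry(pitch) Rx(roll)).
In Python, from station import arm gives the robot as it stands.
- The arm moves only by the tool jog_arm, never from a script. Its argument "motion" is a list of rows, each an object of numbers: "dx", "dy", "dz": the shift along the tool's x, y, z in m; "twist": the turn about the tool's x in degrees. In form: [{"dx": .., "dy": .., "dz": .., "twist": ..}, ...]. A call has 1 to 20 rows; each row is the pose to reach, as a shift and turn from the pose commanded when the call began, along the tool's axes at that moment; what a row does not reach only later rows make up. A row lasts 1/12 s, in which the tool goes at most 41.7 mm and 7.16 degrees, less where a joint would pass 70% of its speed; a pose out of reach is approached as far as the arm can. A call with a gripper value outside its range is refused whole. "gripper" is the finger opening in m, from 0 to 0.0876, set as the call begins (left out, the last holds). The fingers move at their own pace and stop on an object; "newtons" is the grip in N (left out, the last holds). Time passes only in rows, so rows that repeat a pose let the fingers close. It gives the time, the measured TCP pose, the force and the opening at its end, in the units of the state.
- arm.get_state(): the state, without advancing time (a new reading comes with each control period).
- arm.grab_frame(name): name is "scene" or "top" or "wrist"; returns the picture (384x512x3 uint8, red, green, blue); there is no depth.
- arm.camera_model(name): a dict with "camera_matrix" (3x3 intrinsics, pixels), "eye" and "attitude" of the camera in the world. Camera axes: x right, y down, z forward; pixel columns grow to the right and rows downward; lengths in m; the calibration is good to about 2 mm. The wrist camera is an equidistant fisheye: a pixel r from the principal point sees the ray r / f radians off the axis. A picture is of the moment at which its call begins: read the wrist's pose just before it. camera_model takes no time and is no camera call; for the wrist camera it gives the pose at the moment of the call.
- arm.job_done(): hands the job in, once; it reports no verdict.
The state is a dict: "t": time; "q": joint angles; "qd": joint speeds; "joint_efforts": joint torques, N m; "eef_pos": TCP position; "ee_rot": TCP orientation; "force": force on the tool from outside, world axes, zero at the start; "moment": the same for the moment, N m; "width": finger opening in m.
Only numpy, scipy, OpenCV 4.12 (cv2) and the standard library are available. Lean on these libraries where they do the work, as an engineer would, in place of code of your own. Each camera call takes 0.05 s, during which the arm holds its last target.

### The job

Make up the kit tray for a pair of child's slippers: lay the small wooden last, sole down, in the wide trough and the awl in the narrow trough, stand the wax tin upright in the middle of the square recess, and stand the full thread spool upright over the steel pin, each resting right down on the floor of its own insert. The larger last and the empty spool do not belong in this kit: leave them standing where they are.

Things in the scene. Friction and masses are not known exactly. Their poses are not given: they have to be found in the camera images.
- last_small: Wooden shoe last (a foot-shaped form), lying sole down, heel to -x, toe to +x. The SMALL, child-size one: 110 mm long, 44 mm wide at the toe, 50 mm tall at the ankle. Origin in the sole (underside), midway along its length, z up. Grip across y at the flat-sided ankle block, 34 mm wide, x = -50 to +2 mm, z = 0 to 50 mm; the toe is 20 mm tall. 120 g.
- last_large: Wooden shoe last (a foot-shaped form), lying sole down, heel to -x, toe to +x. The LARGER look-alike, same shape: 143 mm long, 57 mm wide, 65 mm tall; it is to stay where it is. Origin in the sole, midway along its length.
- awl: Stitching awl lying flat, 106 mm long: a flat-sided wooden handle 28 x 28 mm (rounded edges) from x = -53 to +9 mm, then a brass collar and a thin steel spike to x = +53 mm. Origin on its centre line, midway along its length (14 mm above what it lies on); x points to the spike. Grip across y at the handle's middle, x = -22 mm. About 60 g.
- spool_wound: Full thread spool standing upright: wooden end flanges 38 mm in diameter and a thick off-white winding 48 mm in diameter between them (z = 8 to 48 mm), 56 mm tall, with a 22 mm hole right through along its axis. Origin at the centre of its underside, z up. About 70 g.
- spool_empty: EMPTY spool, the look-alike, standing upright: the same 38 mm flanges, 56 mm tall, but only a bare wooden core 27 mm in diameter between them; it is to stay where it is. Origin at the centre of its underside.
- tin: Round metal wax tin with a flat lid, 46 mm in diameter and 34 mm tall, standing upright. Origin at the centre of its underside, z up. About 90 g.
- bay_last: Insert with the wide trough, for the small last: an opening 126 x 62 mm (x by y) with a narrow rim. Fixed insert, grey felt floor and pale wooden rim, 132 x 80 mm (x by y), one of four set 2 by 2, shuffled, in a dark tray, 134 mm (x) and 82 mm (y) apart. Origin: centre of its underside, z up; floor at z = 4, rim top at 10 mm. Tray walls: 22 mm high at the x ends, 12 mm at the sides.
- bay_awl: Insert with the narrow trough, for the awl: an opening 126 x 46 mm (x by y), broad rims along its sides. Fixed insert, grey felt floor and pale wooden rim, 132 x 80 mm (x by y), one of four set 2 by 2, shuffled, in a dark tray, 134 mm (x) and 82 mm (y) apart. Origin: centre of its underside, z up; floor at z = 4, rim top at 10 mm. Tray walls: 22 mm high at the x ends, 12 mm at the sides.
- bay_tin: Insert with the square recess, for the tin: a 64 x 64 mm opening in its middle. Fixed insert, grey felt floor and pale wooden rim, 132 x 80 mm (x by y), one of four set 2 by 2, shuffled, in a dark tray, 134 mm (x) and 82 mm (y) apart. Origin: centre of its underside, z up; floor at z = 4, rim top at 10 mm. Tray walls: 22 mm high at the x ends, 12 mm at the sides.
- bay_spool: Insert for the spool: opening 124 x 72 mm (x by y) and a 6 mm thick steel pin upright in its middle, top at z = 18 mm. Fixed insert, grey felt floor and pale wooden rim, 132 x 80 mm (x by y), one of four set 2 by 2, shuffled, in a dark tray, 134 mm (x) and 82 mm (y) apart. Origin: centre of its underside, z up; floor at z = 4, rim top at 10 mm. Tray walls: 22 mm high at the x ends, 12 mm at the sides.
Mind the look-alikes: they are no part of the job. What is shaped like the spool_wound but turquoise is not meant.

How it is judged:
At the end, for the whole second after the job is handed in: Last, awl and tin on the floor of their own inserts (4 mm), centred within 15 mm; the wound spool on its insert's floor over the pin, within 12 mm; last, tin, spool upright (0.15 rad); larger last and empty spool upright, moved under 30 mm; all at rest (x of last_small in the frame of bay_last between -0.015 and 0.015 m and y of last_small in the frame of bay_last between -0.015 and 0.015 m and z of last_small in the frame of bay_last between 0 and 0.008 m and angle between each of last_small, tin, spool_wound, last_large, spool_empty's own z axis and vertical below 0.15 rad and x of awl in the frame of bay_awl between -0.015 and 0.015 m and y of awl in the frame of bay_awl between -0.015 and 0.015 m and z of awl in the frame of bay_awl between 0.014 and 0.022 m and x of tin in the frame of bay_tin between -0.015 and 0.015 m and y of tin in the frame of bay_tin between -0.015 and 0.015 m and z of tin in the frame of bay_tin between 0 and 0.008 m and horizontal distance between spool_wound and bay_spool below 0.012 m and z of spool_wound in the frame of bay_spool between 0 and 0.008 m and distance of each of last_large, spool_empty from where it was at the start of the episode below 0.03 m and linear speed of each of last_small, awl, tin, spool_wound below 0.02 m/s and angular speed of each of last_small, awl, tin, spool_wound below 0.2 rad/s); the robot touches nothing.
It also fails if it takes over 122 s, if anything falls off the work surface, if the arm or the gripper's body presses on something with over 40 N, if the wrist force passes 120 N, or if a joint passes its speed limit or range.

## Working session

There is one attempt and no reset: what is moved stays moved. The work goes in short steps, Python scripts to look and compute and a tool call to move; the robot and the scene stay as the last step left them, time stands still between calls to the robot, and variables do not carry over. Pictures are saved under pics/ and viewed, and the job is handed in when it is done.

Besides the shell and the picture viewer there is one more tool, called after ">>>" as name(argument=value, ...) on one line, values as JSON. jog_arm: Moves the arm, as the interface text tells. Its arguments: {"type":"object","properties":{"motion":{"type":"array"},"gripper":{"type":"number"},"newtons":{"type":"number"}},"required":["motion"]}

```bash
ls; mkdir -p pics
python3 - <<'E'
from station import arm
import cv2,numpy as np
print(arm.get_state())
for n in ["top","scene","wrist"]:
    m=arm.camera_model(n); print(n,m)
    cv2.imwrite(f"pics/{n}0.png",arm.grab_frame(n)[:,:,::-1])
E
```

```text
pics
{'t': 0.0, 'q': array([-9.67941384e-01,  3.59392244e-01,  1.10560161e-02, -3.28203902e-04,
       -1.22407403e+00, -2.88107971e-01]), 'qd': array([ 0.00086599,  0.0015396 ,  0.00017565,  0.00241275,  0.00028063,
       -0.00093365]), 'joint_efforts': array([-5.38078948e-04, -5.82715917e+01,  2.93045139e+01,  6.99713096e+00,
        6.86232830e-03, -1.04515620e-04]), 'eef_pos': array([ 0.20879694, -0.64140957,  0.23662191]), 'ee_rot': array([0.09924412, 1.56915316, 1.98467564]), 'force': array([ 0.28952543, -0.34015689,  0.35479764]), 'moment': array([ 0.02322997,  0.01916763, -0.01825961]), 'width': 0.08739328660917747}
top {'camera_matrix': array([[498.78367178,   0.        , 249.76503395],
       [  0.        , 498.78367178, 189.47504735],
       [  0.        ,   0.        ,   1.        ]]), 'eye': array([ 0.46173831, -0.02071786,  1.13082584]), 'attitude': array([-3.00627953,  0.02930248, -1.58820239])}
scene {'camera_matrix': array([[476.81525778,   0.        , 248.41547193],
       [  0.        , 476.81525778, 199.48542117],
       [  0.        ,   0.        ,   1.        ]]), 'eye': array([ 1.20165345, -0.20581293,  0.94148289]), 'attitude': array([-2.50992867, -0.00529549,  1.26623628])}
wrist {'camera_matrix': array([[297.31863964,   0.        , 259.28796164],
       [  0.        , 297.31863964, 188.46911472],
       [  0.        ,   0.        ,   1.        ]]), 'eye': array([ 0.13579899, -0.66612918,  0.3831065 ]), 'attitude': array([ 2.84995025e+00, -9.94238949e-04,  1.88593115e+00])}
```

View pics/top0.png

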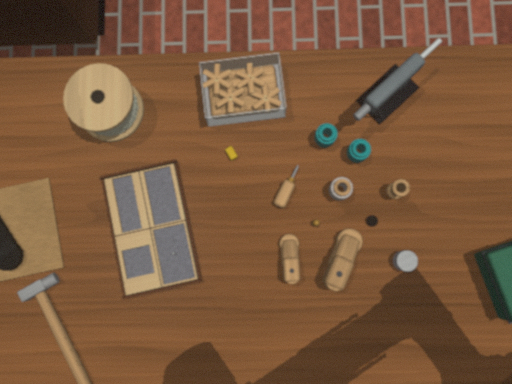

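View pics/scene0.png

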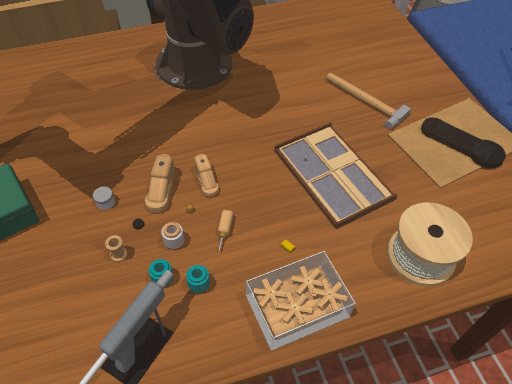

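View pics/wrist0.png

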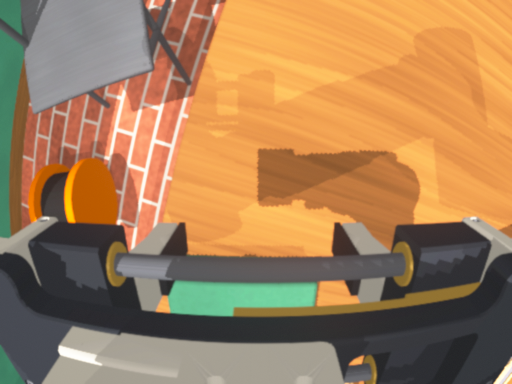

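Candidates (top px):
- **Lasts:** small (290,259), large (343,260).
- **Spools:** off-white wound (342,188), empty (398,189), turquoise (326,134) and (360,150), which are not meant.
- **Tin:** grey disc (406,261). The black disc at (372,220) is not it.
- **Awl:** (287,188). The grey tool at (390,85) and the hammer are not it.
- **Tray:** around (150,228).

I'll check these in close crops.

Run:
```python
import cv2
t=cv2.imread("pics/top0.png");s=cv2.imread("pics/scene0.png")
cv2.imwrite("pics/c1.png",cv2.resize(t[120:300,260:440],None,fx=3.3,fy=3.3,interpolation=cv2.INTER_CUBIC))
cv2.imwrite("pics/c2.png",cv2.resize(t[155:300,95:205],None,fx=4,fy=4,interpolation=cv2.INTER_CUBIC))
cv2.imwrite("pics/c3.png",cv2.resize(s[145:305,85:245],None,fx=3.7,fy=3.7,interpolation=cv2.INTER_CUBIC))
cv2.imwrite("pics/c4.png",cv2.resize(s[115:235,265:405],None,fx=5,fy=5,interpolation=cv2.INTER_CUBIC))
```

```text
(no output)
```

View pics/c1.png

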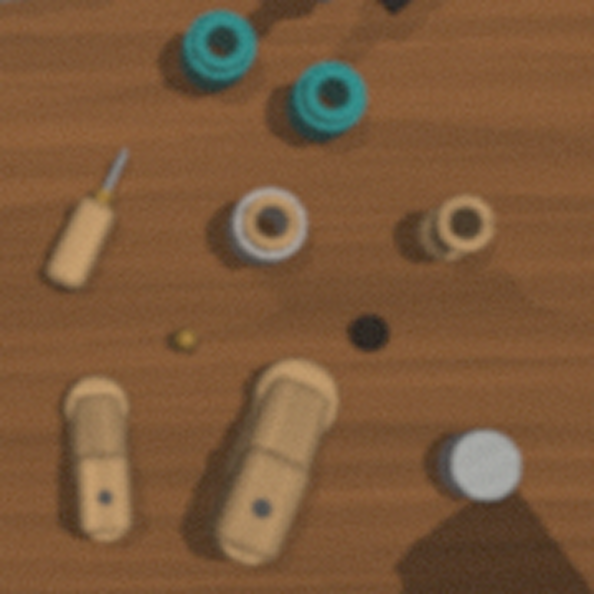

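View pics/c2.png

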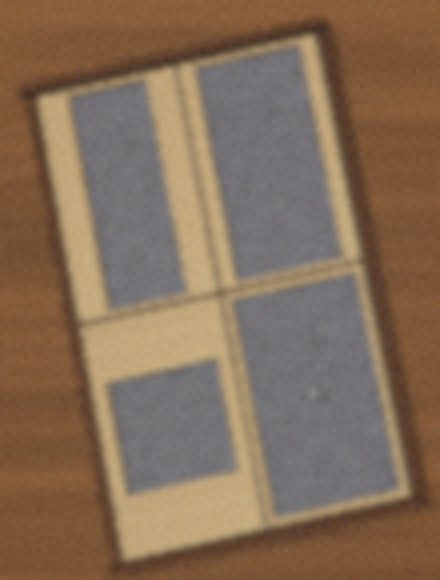

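View pics/c3.png

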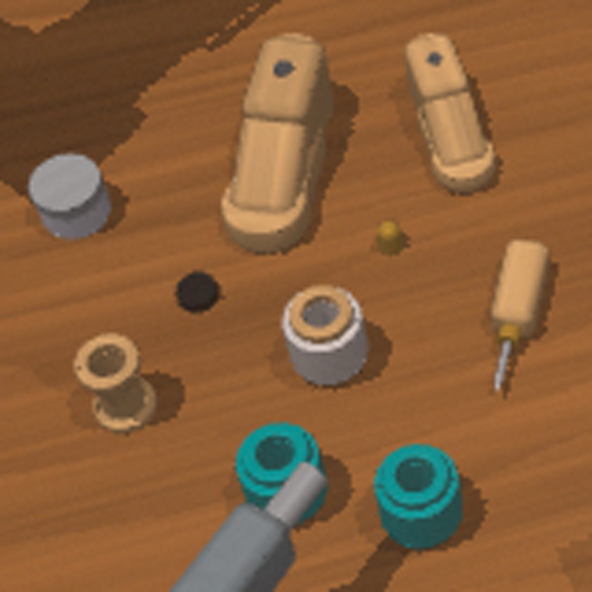

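View pics/c4.png

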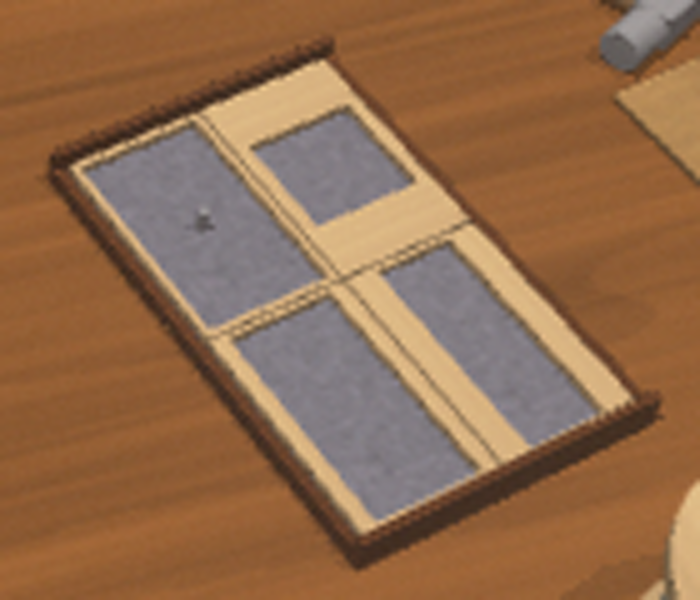

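The crops show:
- **Tray:** awl trough far-left, last trough far-right, square recess near-left, and the pin insert near-right (pin at top px ~(173,253)).
- **Small last:** toe points up in the picture (+x), with a dark screw dot on the ankle at ~(292,270).
- **Other items:** the tin, the wound spool and the awl match their descriptions.

Next I'll measure by mask.

```bash
cat > h.py <<'E'
import numpy as np,cv2
from scipy.spatial.transform import Rotation as R
K={}
CAM={'top':(498.78367178,249.76503395,189.47504735,[0.46173831,-0.02071786,1.13082584],[-3.00627953,0.02930248,-1.58820239]),
'scene':(476.81525778,248.41547193,199.48542117,[1.20165345,-0.20581293,0.94148289],[-2.50992867,-0.00529549,1.26623628])}
def ray(n,uv):
    f,cx,cy,e,a=CAM[n]; d=np.array([(uv[0]-cx)/f,(uv[1]-cy)/f,1.]); d=R.from_euler('xyz',a).apply(d)
    return np.array(e),d/np.linalg.norm(d)
def wray(m,uv):
    k=m['camera_matrix'];dx,dy=uv[0]-k[0,2],uv[1]-k[1,2];r=np.hypot(dx,dy);th=r/k[0,0]
    d=np.array([np.sin(th)*dx/r,np.sin(th)*dy/r,np.cos(th)]) if r>0 else np.array([0,0,1.])
    return np.array(m['eye']),R.from_euler('xyz',m['attitude']).apply(d)
def plane(rd,z): e,d=rd; return e+d*(z-e[2])/d[2]
def tri(a,b):
    A=[];B=[]
    for e,d in (a,b):
        P=np.eye(3)-np.outer(d,d);A.append(P);B.append(P@e)
    p=np.linalg.solve(sum(A),sum(B))
    return p,max(np.linalg.norm(P@p-q) for P,q in zip(A,B))
def blobs(img,lo,hi,box,amin=15):
    h=cv2.cvtColor(img,cv2.COLOR_BGR2HSV);m=cv2.inRange(h,np.array(lo),np.array(hi))
    x0,y0,x1,y1=box;mm=np.zeros_like(m);mm[y0:y1,x0:x1]=m[y0:y1,x0:x1]
    c,_=cv2.findContours(mm,cv2.RETR_EXTERNAL,cv2.CHAIN_APPROX_NONE)
    return mm,[q for q in c if cv2.contourArea(q)>=amin]
E
python3 - <<'E'
from h import *
for n,b1,b2 in (('top',(100,155,205,300),(265,155,435,300)),('scene',(270,120,400,225),(90,150,240,260))):
    im=cv2.imread(f'pics/{n}0.png')
    print(n,'FELT')
    for c in blobs(im,(90,10,60),(150,90,200),b1,60)[1]:
        r=cv2.minAreaRect(c); print(np.round(cv2.boxPoints(r),1).tolist(),np.round(r[0],1),cv2.contourArea(c))
    print('GREY')
    for c in blobs(im,(0,0,100),(180,70,255),b2,8)[1]: 
        (x,y),s,a=cv2.minAreaRect(c);print(np.round([x,y,*s,a],1),cv2.contourArea(c), [np.round(v,1) for v in (cv2.fitEllipse(c) if len(c)>5 else [])])
    print('WOODLIGHT')
    for c in blobs(im,(10,60,150),(25,150,255),b2,15)[1]:
        (x,y),s,a=cv2.minAreaRect(c);print(np.round([x,y,*s,a],1),cv2.contourArea(c))
E
```

```text
top FELT
GREY
[406.5 260.5  21.   21.   90. ] 358.5 [array([406.7, 260.5]), array([20.9, 21.9]), np.float64(144.0)]
[341.  187.5  21.9  21.9  45. ] 377.0 [array([341.1, 187.6]), array([21.6, 22.4]), np.float64(108.0)]
[294.5 171.    2.7  11.2  26.6] 20.0 [array([294.6, 171. ]), array([ 2.6, 11.1]), np.float64(24.7)]
WOODLIGHT
[291.5 270.5  25.   13.   90. ] 288.5
[338.5 274.3  16.9  32.4  23.2] 446.0
[289.5 245.   17.   22.    0. ] 197.5
[348.6 243.3  23.7  28.6  26.6] 441.5
[284.5 192.3  10.5  26.9  24.4] 227.5
[400.5 187.   16.   15.   90. ] 189.5
[342.1 187.   16.6  16.2  82.9] 205.5
scene FELT
[[312.0, 183.8000030517578], [328.0, 171.0], [358.20001220703125, 208.8000030517578], [342.29998779296875, 221.60000610351562]] [335.1 196.3] 824.5
[[341.29998779296875, 170.5], [351.6000061035156, 161.39999389648438], [382.70001220703125, 196.5], [372.5, 205.60000610351562]] [362.  183.5] 526.0
[[282.29998779296875, 149.60000610351562], [300.20001220703125, 135.1999969482422], [327.6000061035156, 169.5], [309.70001220703125, 183.89999389648438]] [304.9 159.5] 797.5
[[317.0, 145.0], [337.0, 135.0], [345.0, 151.0], [325.0, 161.0]] [331. 148.] 301.5
GREY
[220.4 243.    1.7  12.4  14. ] 11.5 [array([220.5, 242.7]), array([ 1.8, 12.1]), np.float64(12.3)]
[171. 229.   8.   6.   0.] 35.5 [array([171.2, 229.3]), array([5.7, 8.5]), np.float64(76.7)]
[172.8 236.7  22.9  21.2  78.7] 221.5 [array([172.2, 234.1]), array([19.8, 29.6]), np.float64(166.7)]
[105.  205.    7.5  16.9  78.7] 63.5 [array([105.2, 204.2]), array([ 8.4, 15.9]), np.float64(83.3)]
[102.  193.5  15.   18.   90. ] 210.0 [array([101.9, 193.8]), array([14.2, 19. ]), np.float64(70.8)]
WOODLIGHT
[113.5 242.   14.   17.   90. ] 180.0
[171.3 228.3  14.8  17.   45. ] 177.5
[224.8 220.3  10.6  22.5  13.2] 204.0
[156. 192.  30.  22.  90.] 477.0
[204.7 173.3  40.8  16.   69.4] 460.0
[160.9 165.1  15.6  24.1  16.7] 309.0
```

Run:
```python
from h import *
t=cv2.imread('pics/top0.png')
print(cv2.cvtColor(t,cv2.COLOR_BGR2HSV)[[210,260,200],[162,138,129]])
T={}
for n,b in (('top',(100,155,205,300)),('scene',(270,120,400,225))):
    im=cv2.imread(f'pics/{n}0.png')
    lo,hi=((100,10,70),(175,90,200)) if n=='top' else ((90,10,60),(150,90,200))
    for c in blobs(im,lo,hi,b,60)[1]:
        r=cv2.minAreaRect(c);M=cv2.moments(c);ct=(M['m10']/M['m00'],M['m01']/M['m00'])
        T.setdefault(n,[]).append(ct)
        bp=np.array([plane(ray(n,p),0.004) for p in cv2.boxPoints(r)])
        print(n,np.round(ct,1),'ctr@4mm',np.round(plane(ray(n,ct),.004),4),'sides',np.round([np.linalg.norm(bp[0]-bp[1]),np.linalg.norm(bp[1]-bp[2])],3),'ang',np.round([np.degrees(np.arctan2(*(bp[i+1]-bp[i])[1::-1])) for i in(0,1)],1))
for a,b in zip(*[sorted(T[n],key=lambda c:tuple(np.round(plane(ray(n,c),.004)[:2],1).tolist())) for n in ('top','scene')]): print('felt tri',tri(ray('top',a),ray('scene',b)))
for nm,a,b in (('tin',(406.6,260.5),(102,193.6)),('spool',(342.1,187),(171.3,228.5)),('awlh',(284.5,192.3),(224.8,220.3)),('empty',(400.5,187),(113.5,242))):
    print(nm,tri(ray('top',a),ray('scene',b)))
# screw dots: darkest in ankle region
def dot(n,x,y,r=4):
    g=255-cv2.cvtColor(cv2.imread(f'pics/{n}0.png'),cv2.COLOR_BGR2GRAY).astype(float)[y-r:y+r+1,x-r:x+r+1];w=np.clip(g-np.median(g)-15,0,None)
    yy,xx=np.mgrid[-r:r+1,-r:r+1];return x+(w*xx).sum()/w.sum(),y+(w*yy).sum()/w.sum()
for nm,a,b in (('small',(292,270),(202,161)),('large',(339,274),(162,163))):
    A=dot('top',*a);B=dot('scene',*b);print(nm,A,B,tri(ray('top',A),ray('scene',B)))
```

```text
[[135   9 116]
 [130   6 118]
 [160   6 123]]
scene [334.9 196.4] ctr@4mm [0.6025 0.2099 0.004 ] sides [0.061 0.133] ang [115.9  10.1]
scene [362.4 184. ] ctr@4mm [0.5874 0.291  0.004 ] sides [0.043 0.129] ang [118.1  11.4]
scene [304.9 160.2] ctr@4mm [0.4716 0.1825 0.004 ] sides [0.073 0.135] ang [118.4  10. ]
scene [330.7 148.2] ctr@4mm [0.4529 0.2632 0.004 ] sides [0.068 0.06 ] ang [105.3  -3.2]Traceback (most recent call last):
  File "<stdin>", line 13, in <module>
KeyError: 'top'
```

```bash
cat > m.py <<'E'
from h import *
T={}
for n,b in (('top',(100,155,205,300)),('scene',(270,120,400,225))):
    im=cv2.imread(f'pics/{n}0.png')
    lo,hi=((0,0,70),(180,45,200)) if n=='top' else ((90,10,60),(150,90,200))
    for c in blobs(im,lo,hi,b,60)[1]:
        r=cv2.minAreaRect(c);M=cv2.moments(c);ct=(M['m10']/M['m00'],M['m01']/M['m00'])
        T.setdefault(n,[]).append(ct)
        bp=np.array([plane(ray(n,p),0.004) for p in cv2.boxPoints(r)])
        print(n,np.round(ct,1),'ctr@4mm',np.round(plane(ray(n,ct),.004),4),'sides',np.round([np.linalg.norm(bp[0]-bp[1]),np.linalg.norm(bp[1]-bp[2])],3),'ang',np.round([np.degrees(np.arctan2(*(bp[i+1]-bp[i])[1::-1])) for i in(0,1)],1))
for a,b in zip(*[sorted(T[n],key=lambda c:tuple(np.round(plane(ray(n,c),.004)[:2],1).tolist())) for n in ('top','scene')]): print('felt tri',tri(ray('top',a),ray('scene',b)))
for nm,a,b in (('tin',(406.6,260.5),(102,193.6)),('spool',(342.1,187),(171.3,228.5)),('awlh',(284.5,192.3),(224.8,220.3)),('empty',(400.5,187),(113.5,242))):
    print(nm,tri(ray('top',a),ray('scene',b)))
def dot(n,x,y,r=4):
    g=255-cv2.cvtColor(cv2.imread(f'pics/{n}0.png'),cv2.COLOR_BGR2GRAY).astype(float)[y-r:y+r+1,x-r:x+r+1];w=np.clip(g-np.median(g)-15,0,None)
    yy,xx=np.mgrid[-r:r+1,-r:r+1];return x+(w*xx).sum()/w.sum(),y+(w*yy).sum()/w.sum()
for nm,a,b in (('small',(292,270),(202,161)),('large',(339,274),(162,163))):
    A=dot('top',*a);B=dot('scene',*b);print(nm,A,B,tri(ray('top',A),ray('scene',B)))
# angles: awl line from spike & handle, last from ankle top & toe
print('awl', plane(ray('top',(294.6,171.)),.014),plane(ray('top',(284.5,192.3)),.02))
print('last toe', plane(ray('top',(289.3,236)),.012),'heel',plane(ray('top',(292,282.5)),.03))
for n,uv in (('top',(173.2,253)),('scene',(305.6,159.2))): print('pin',plane(ray(n,uv),.018))
E
python3 m.py
```

```text
top [137.7 261.4] ctr@4mm [0.4579 0.2648 0.004 ] sides [0.062 0.063] ang [ -79.8 -168. ]
top [173.5 253.4] ctr@4mm [0.4743 0.1839 0.004 ] sides [0.07  0.124] ang [ -79.8 -168.7]
top [126.6 203.4] ctr@4mm [0.5896 0.2922 0.004 ] sides [0.044 0.125] ang [ -80.1 -168.3]
top [161.8 195.5] ctr@4mm [0.6063 0.2112 0.004 ] sides [0.06  0.125] ang [ -79.8 -168.6]
scene [334.9 196.4] ctr@4mm [0.6025 0.2099 0.004 ] sides [0.061 0.133] ang [115.9  10.1]
scene [362.4 184. ] ctr@4mm [0.5874 0.291  0.004 ] sides [0.043 0.129] ang [118.1  11.4]
scene [304.9 160.2] ctr@4mm [0.4716 0.1825 0.004 ] sides [0.073 0.135] ang [118.4  10. ]
scene [330.7 148.2] ctr@4mm [0.4529 0.2632 0.004 ] sides [0.068 0.06 ] ang [105.3  -3.2]
felt tri (array([0.47394967, 0.18233055, 0.00688654]), np.float64(0.0010223019521202195))
felt tri (array([0.45744245, 0.2619675 , 0.00953201]), np.float64(0.0014963759212097496))
felt tri (array([0.60535041, 0.20922514, 0.00818032]), np.float64(0.00117459546093615))
felt tri (array([0.58900946, 0.29067614, 0.00637235]), np.float64(0.0008486556337436694))
tin (array([ 0.44956851, -0.32
[... 311 characters left out ...]
69020685458337))
small (np.float64(291.3971193415638), np.float64(270.30452674897117)) (np.float64(201.96969696969697), np.float64(160.451355661882)) (array([ 0.43319605, -0.07835476,  0.04959813]), np.float64(0.0008594151730678827))
large (np.float64(338.81803005008345), np.float64(273.6243739565943)) (np.float64(161.05842911877394), np.float64(163.15900383141764)) (array([ 0.42506486, -0.17674117,  0.06422024]), np.float64(0.0008376755336889948))
awl [ 0.65447275 -0.09299363  0.014     ] [ 0.60552191 -0.06858571  0.02      ]
last toe [ 0.5080375  -0.07698708  0.012     ] heel [ 0.40675913 -0.07910252  0.03      ]
pin [0.47492697 0.18206739 0.018     ]
pin [0.47997257 0.17963131 0.018     ]
```

Heights agree with the text: tin top 33 mm, spool 55 mm, last 50 mm, felt 4–9 mm. Tray yaw is about 11.5°. The bay spacing checks out at 134.8 × 82 mm. Next is a planning helper for the tin.

```bash
cat > p.py <<'E'
from h import *
from station import arm
def plan(*targets):
    """targets (x,y,z,jawyaw_deg): shifts in tool axes from the measured pose"""
    s=arm.get_state();Rm=R.from_euler('xyz',s['ee_rot']).as_matrix();p=s['eef_pos']
    jy=np.degrees(np.arctan2(Rm[1,2],Rm[0,2]))
    print('t',round(s['t'],2),'tcp',np.round(p,4),'jaw',round(jy,1),'q',np.round(s['q'],2),'w',round(s['width'],4),'F',np.round(s['force'],1),'down',np.round(Rm[:,0],4))
    for x,y,z,j in targets:
        d=Rm.T@(np.array([x,y,z])-p); tw=-((j-jy+90)%180-90)  # tool x points down
        print((x,y,z,j),'-> dx,dy,dz',np.round(d,4),'twist',round(tw,1),'dist',round(np.linalg.norm(d),3))
E
python3 -c "
from p import *
plan((.4496,-.3283,.12,90),(.4496,-.3283,.12,0),(.4496,-.3283,.023,90))"
```

```text
t 0.15 tcp [ 0.2088 -0.6415  0.2368] jaw 108.0 q [-0.97  0.36  0.01 -0.   -1.22 -0.29] w 0.0876 F [0.3 1.  0.1] down [-5.0e-04  1.2e-03 -1.0e+00]
(0.4496, -0.3283, 0.12, 90) -> dx,dy,dz [ 0.1171 -0.3259  0.2231] twist 18.0 dist 0.412
(0.4496, -0.3283, 0.12, 0) -> dx,dy,dz [ 0.1171 -0.3259  0.2231] twist -72.0 dist 0.412
(0.4496, -0.3283, 0.023, 90) -> dx,dy,dz [ 0.2141 -0.3259  0.223 ] twist 18.0 dist 0.449
```

>>> jog_arm(motion=[{"dx": 0, "dy": -0.02, "dz": 0.014, "twist": 3}, {"dx": 0, "dy": -0.05, "dz": 0.034, "twist": 6}, {"dx": 0, "dy": -0.326, "dz": 0.223, "twist": 6.5}, {"dx": 0, "dy": -0.326, "dz": 0.223, "twist": 6.5}, {"dx": 0, "dy": -0.326, "dz": 0.223, "twist": 6.5}, {"dx": 0, "dy": -0.326, "dz": 0.223, "twist": 6.5}, {"dx": 0, "dy": -0.326, "dz": 0.223, "twist": 6.5}, {"dx": 0, "dy": -0.326, "dz": 0.223, "twist": 6.5}, {"dx": 0, "dy": -0.326, "dz": 0.223, "twist": 6.5}, {"dx": 0, "dy": -0.326, "dz": 0.223, "twist": 6.5}, {"dx": 0, "dy": -0.326, "dz": 0.223, "twist": 6.5}, {"dx": 0, "dy": -0.326, "dz": 0.223, "twist": 6.5}, {"dx": 0, "dy": -0.326, "dz": 0.223, "twist": 6.5}])

```text
t: 1.23
eef_pos: [0.4499, -0.3285, 0.2374]
ee_rot: [1.061, 1.57, 2.835]
force: [0.2, -0.5, -0.1]
width: 0.0875
```

```bash
python3 -c "
from p import *
plan((.4496,-.3283,.10,101.5),(.4496,-.3283,.023,101.5))
m=arm.camera_model('wrist');print(m['eye'],m['attitude'])
cv2.imwrite('pics/w1.png',arm.grab_frame('wrist')[:,:,::-1])"
```

```text
t 1.23 tcp [ 0.4499 -0.3285  0.2374] jaw 101.6 q [-0.28  0.17 -0.25 -0.   -1.15 -1.09] w 0.0875 F [ 0.2 -0.5 -0.1] down [-5.e-04  1.e-04 -1.e+00]
(0.4496, -0.3283, 0.1, 101.5) -> dx,dy,dz [0.1374 0.0002 0.0002] twist 0.1 dist 0.137
(0.4496, -0.3283, 0.023, 101.5) -> dx,dy,dz [2.144e-01 2.000e-04 2.000e-04] twist 0.1 dist 0.214
[ 0.37462393 -0.3446072   0.38379986] [2.85020437e+00 1.88158878e-04 1.77387148e+00]
```

View pics/w1.png

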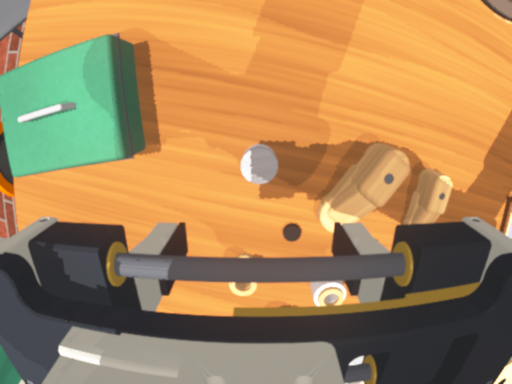

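Wrist picture: tin at (259,164), black disc at (291,232), large last at (365,190), small last at (430,195). I'll check the tin, and use the dot at (443,196) for the last, by ray.

```bash
python3 -c "
from h import *
m=dict(camera_matrix=np.array([[297.3186,0,259.288],[0,297.3186,188.469],[0,0,1]]),eye=[0.37462393,-0.3446072,0.38379986],attitude=[2.85020437,1.88158878e-04,1.77387148])
im=cv2.imread('pics/w1.png')
for c in blobs(im,(0,0,100),(180,60,255),(230,130,290,200),50)[1]:
  e=cv2.fitEllipse(c);print(e,plane(wray(m,e[0]),.034)); print(tri(wray(m,e[0]),ray('top',(406.6,260.5))))
print(tri(wray(m,(442.5,196)),ray('top',(291.4,270.3))))
"
```

```text
((258.87152099609375, 164.0703582763672), (36.1643180847168, 38.60758590698242), 4.199891567230225) [ 0.44752187 -0.33017459  0.034     ]
(array([ 0.44960268, -0.3297856 ,  0.0241449 ]), np.float64(3.19017355166936e-05))
(array([ 0.43325571, -0.0775336 ,  0.04883212]), np.float64(0.00012893350538994996))
```

>>> jog_arm(motion=[{"dx": 0.03}, {"dx": 0.07}, {"dx": 0.11}, {"dx": 0.14}])

```text
invalid input
```

>>> jog_arm(motion=[{"dx": 0.03, "dy": 0, "dz": 0, "twist": 0}, {"dx": 0.07, "dy": 0, "dz": 0, "twist": 0}, {"dx": 0.11, "dy": 0, "dz": 0, "twist": 0}, {"dx": 0.15, "dy": 0, "dz": 0, "twist": 0}, {"dx": 0.18, "dy": 0.001, "dz": 0, "twist": 0}, {"dx": 0.2, "dy": 0.001, "dz": 0, "twist": 0}, {"dx": 0.213, "dy": 0.001, "dz": 0, "twist": 0}, {"dx": 0.213, "dy": 0.001, "dz": 0, "twist": 0}])

```text
t: 1.95
eef_pos: [0.4458, -0.3296, 0.0214]
ee_rot: [1.028, 1.565, 2.797]
force: [-0.2, 0.2, 0.9]
width: 0.0873
```

>>> jog_arm(motion=[{"dx": 0, "dy": 0, "dz": 0, "twist": 0}, {"dx": 0, "dy": 0, "dz": 0, "twist": 0}, {"dx": 0, "dy": 0, "dz": 0, "twist": 0}, {"dx": 0, "dy": 0, "dz": 0, "twist": 0}, {"dx": 0, "dy": 0, "dz": 0, "twist": 0}, {"dx": 0, "dy": 0, "dz": 0, "twist": 0}, {"dx": 0, "dy": 0, "dz": 0, "twist": 0}, {"dx": 0, "dy": 0, "dz": 0, "twist": 0}], gripper=0.02, newtons=20)

```text
t: 2.62
eef_pos: [0.4492, -0.329, 0.025]
ee_rot: [-2.189, 1.57, -0.417]
force: [-0.2, 0.5, 3.0]
width: 0.0451
```

>>> jog_arm(motion=[{"dx": -0.02, "dy": 0, "dz": 0, "twist": 0}, {"dx": -0.05, "dy": 0, "dz": 0, "twist": 0}, {"dx": -0.085, "dy": 0, "dz": 0, "twist": 0}, {"dx": -0.11, "dy": 0, "dz": 0, "twist": 0}, {"dx": -0.12, "dy": 0, "dz": 0, "twist": 0}, {"dx": -0.12, "dy": 0, "dz": 0, "twist": 0}])

```text
t: 3.12
eef_pos: [0.4503, -0.3295, 0.1472]
ee_rot: [-2.119, 1.566, -0.347]
force: [0.4, -0.2, -1.7]
width: 0.0453
```

```bash
python3 -c "
from p import *
plan((.4577,.2632,.145,101.5),(.4577,.2632,.031,101.5))"
```

```text
t 3.12 tcp [ 0.4503 -0.3295  0.1472] jaw 101.6 q [-0.28  0.24 -0.38  0.   -0.95 -1.09] w 0.0453 F [ 0.4 -0.2 -1.7] down [ 0.0046 -0.0017 -1.    ]
(0.4577, 0.2632, 0.145, 101.5) -> dx,dy,dz [ 0.0013 -0.126   0.5792] twist 0.1 dist 0.593
(0.4577, 0.2632, 0.031, 101.5) -> dx,dy,dz [ 0.1153 -0.1255  0.5795] twist 0.1 dist 0.604
```

>>> jog_arm(motion=[{"dx": 0, "dy": -0.003, "dz": 0.012, "twist": 0}, {"dx": 0, "dy": -0.008, "dz": 0.035, "twist": 0}, {"dx": 0, "dy": -0.015, "dz": 0.07, "twist": 0}, {"dx": 0, "dy": -0.023, "dz": 0.106, "twist": 0}, {"dx": 0, "dy": -0.031, "dz": 0.143, "twist": 0}, {"dx": 0, "dy": -0.039, "dz": 0.18, "twist": 0}, {"dx": 0, "dy": -0.047, "dz": 0.217, "twist": 0}, {"dx": 0, "dy": -0.055, "dz": 0.254, "twist": 0}, {"dx": 0, "dy": -0.063, "dz": 0.291, "twist": 0}, {"dx": 0, "dy": -0.071, "dz": 0.328, "twist": 0}, {"dx": 0, "dy": -0.079, "dz": 0.365, "twist": 0}, {"dx": 0, "dy": -0.087, "dz": 0.402, "twist": 0}, {"dx": 0, "dy": -0.095, "dz": 0.439, "twist": 0}, {"dx": 0, "dy": -0.103, "dz": 0.476, "twist": 0}, {"dx": 0, "dy": -0.111, "dz": 0.513, "twist": 0}, {"dx": 0, "dy": -0.118, "dz": 0.546, "twist": 0}, {"dx": 0, "dy": -0.123, "dz": 0.568, "twist": 0}, {"dx": 0, "dy": -0.126, "dz": 0.579, "twist": 0}, {"dx": 0, "dy": -0.126, "dz": 0.579, "twist": 0}, {"dx": 0, "dy": -0.126, "dz": 0.579, "twist": 0}])

```text
t: 4.78
eef_pos: [0.4554, 0.263, 0.1429]
ee_rot: [2.137, 1.567, -2.373]
force: [-0.0, -0.7, -1.7]
width: 0.045
```

```bash
python3 -c "
from p import *
plan((.4577,.2632,.031,101.5))
m=arm.camera_model('wrist');print(m['eye'],m['attitude'])
cv2.imwrite('pics/w2.png',arm.grab_frame('wrist')[:,:,::-1])"
```

```text
t 4.78 tcp [0.4554 0.263  0.1429] jaw 101.6 q [ 0.9   0.2  -0.44 -0.   -0.93 -2.27] w 0.045 F [-0.  -0.7 -1.7] down [-0.0024 -0.0023 -1.    ]
(0.4577, 0.2632, 0.031, 101.5) -> dx,dy,dz [ 1.119e-01 -2.600e-03 -1.000e-04] twist 0.1 dist 0.112
[0.38040253 0.24730367 0.28943848] [2.85258339e+00 2.20173413e-03 1.77337872e+00]
```

View pics/w2.png

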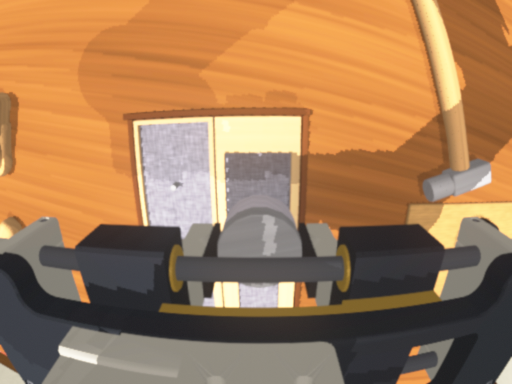

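The recess's near edge is at (225..292,153) and the pin is at (178,185). I'll check both by ray.

```bash
python3 -c "
from h import *
m=dict(camera_matrix=np.array([[297.3186,0,259.288],[0,297.3186,188.469],[0,0,1]]),eye=[0.38040253,0.24730367,0.28943848],attitude=[2.85258339,2.20173413e-03,1.77337872])
a=plane(wray(m,(225,153)),.004);b=plane(wray(m,(292.5,153)),.004);print(a,b,np.linalg.norm(a-b));y=np.radians(11.5)
print('centre',(a+b)/2+.032*np.array([np.cos(y),np.sin(y),0]))
print('pin base',plane(wray(m,(178,185)),.006), plane(wray(m,(178,185)),.018))
print('tray near wall corners',plane(wray(m,(125,117)),.022),plane(wray(m,(311,110)),.022))
"
```

```text
[0.43503621 0.22371335 0.004     ] [0.42176882 0.28823124 0.004     ] 0.06586791555744405
centre [0.45976011 0.26235207 0.004     ]
pin base [0.47616416 0.18192389 0.006     ] [0.47210988 0.18469189 0.018     ]
tray near wall corners [0.41450291 0.12264682 0.022     ] [0.37705584 0.29340702 0.022     ]
```

>>> jog_arm(motion=[{"dx": 0.02, "dy": 0, "dz": 0, "twist": 0}, {"dx": 0.05, "dy": -0.001, "dz": 0, "twist": 0}, {"dx": 0.075, "dy": -0.001, "dz": 0, "twist": 0}, {"dx": 0.09, "dy": -0.001, "dz": 0, "twist": 0}, {"dx": 0.1, "dy": -0.001, "dz": 0, "twist": 0}, {"dx": 0.1, "dy": -0.001, "dz": 0, "twist": 0}, {"dx": 0.1, "dy": -0.001, "dz": 0, "twist": 0}, {"dx": 0.1, "dy": -0.001, "dz": 0, "twist": 0}])

```text
t: 5.5
eef_pos: [0.4582, 0.2638, 0.0456]
ee_rot: [-1.028, 1.569, 0.743]
force: [0.5, 0.1, -0.1]
width: 0.0452
```

```bash
python3 -c "
from p import *
plan((.458,.263,.030,101.5))"
```

```text
t 5.5 tcp [0.4582 0.2638 0.0456] jaw 101.5 q [ 0.89  0.33 -0.54  0.   -0.7  -2.26] w 0.0452 F [ 0.5  0.1 -0.1] down [ 0.0011  0.001  -1.    ]
(0.458, 0.263, 0.03, 101.5) -> dx,dy,dz [ 0.0156  0.0003 -0.0008] twist 0.0 dist 0.016
```

>>> jog_arm(motion=[{"dx": 0.006, "dy": 0, "dz": -0.001, "twist": 0}, {"dx": 0.012, "dy": 0, "dz": -0.001, "twist": 0}, {"dx": 0.016, "dy": 0, "dz": -0.001, "twist": 0}, {"dx": 0.016, "dy": 0, "dz": -0.001, "twist": 0}, {"dx": 0.016, "dy": 0, "dz": -0.001, "twist": 0}])

```text
t: 5.92
eef_pos: [0.4589, 0.2634, 0.0298]
ee_rot: [-1.222, 1.568, 0.552]
force: [0.5, -2.3, 9.7]
width: 0.0454
```

>>> jog_arm(motion=[{"dx": 0, "dy": 0, "dz": 0, "twist": 0}, {"dx": 0, "dy": 0, "dz": 0, "twist": 0}, {"dx": 0, "dy": 0, "dz": 0, "twist": 0}, {"dx": -0.001, "dy": 0, "dz": 0, "twist": 0}, {"dx": -0.02, "dy": 0, "dz": 0, "twist": 0}, {"dx": -0.05, "dy": 0, "dz": 0, "twist": 0}, {"dx": -0.085, "dy": 0, "dz": 0, "twist": 0}, {"dx": -0.12, "dy": 0, "dz": 0, "twist": 0}, {"dx": -0.135, "dy": 0, "dz": 0, "twist": 0}, {"dx": -0.14, "dy": 0, "dz": 0, "twist": 0}], gripper=0.0876)

```text
t: 6.75
eef_pos: [0.459, 0.2639, 0.1721]
ee_rot: [-0.978, 1.565, 0.794]
force: [0.5, 0.8, -0.5]
width: 0.0878
```

```bash
python3 -c "
from p import *
plan((.6098,-.1924,.165,101.5),(.6098,-.1924,.165,90),(.6098,-.1924,.165,11.5),(.6098,-.1924,.032,11.5))"
```

```text
t 6.75 tcp [0.459  0.2639 0.1721] jaw 101.6 q [ 0.89  0.17 -0.41  0.   -0.99 -2.26] w 0.0878 F [ 0.5  0.8 -0.5] down [ 0.004   0.0041 -1.    ]
(0.6098, -0.1924, 0.165, 101.5) -> dx,dy,dz [ 0.0058 -0.0563 -0.4773] twist 0.1 dist 0.481
(0.6098, -0.1924, 0.165, 90) -> dx,dy,dz [ 0.0058 -0.0563 -0.4773] twist 11.6 dist 0.481
(0.6098, -0.1924, 0.165, 11.5) -> dx,dy,dz [ 0.0058 -0.0563 -0.4773] twist -89.9 dist 0.481
(0.6098, -0.1924, 0.032, 11.5) -> dx,dy,dz [ 0.1388 -0.0557 -0.4777] twist -89.9 dist 0.501
```

>>> jog_arm(motion=[{"dx": 0, "dy": -0.002, "dz": -0.018, "twist": 0}, {"dx": 0, "dy": -0.0063, "dz": -0.053, "twist": 0}, {"dx": 0, "dy": -0.056, "dz": -0.477, "twist": 0}, {"dx": 0, "dy": -0.056, "dz": -0.477, "twist": 0}, {"dx": 0, "dy": -0.056, "dz": -0.477, "twist": 0}, {"dx": 0, "dy": -0.056, "dz": -0.477, "twist": 0}, {"dx": 0, "dy": -0.056, "dz": -0.477, "twist": 0}, {"dx": 0, "dy": -0.056, "dz": -0.477, "twist": 0}, {"dx": 0, "dy": -0.056, "dz": -0.477, "twist": 0}, {"dx": 0, "dy": -0.056, "dz": -0.477, "twist": 0}, {"dx": 0, "dy": -0.056, "dz": -0.477, "twist": 0}, {"dx": 0, "dy": -0.056, "dz": -0.477, "twist": 0}, {"dx": 0, "dy": -0.056, "dz": -0.477, "twist": 0}, {"dx": 0, "dy": -0.056, "dz": -0.477, "twist": 0}, {"dx": 0, "dy": -0.056, "dz": -0.477, "twist": 0}, {"dx": 0, "dy": -0.056, "dz": -0.477, "twist": 0}])

```text
t: 8.08
eef_pos: [0.6074, -0.1929, 0.1677]
ee_rot: [1.107, 1.569, 2.879]
force: [-0.3, 0.9, 0.6]
width: 0.0873
```

```bash
python3 -c "
from p import *
plan((.6098,-.1924,.032,101.5))
m=arm.camera_model('wrist');print(repr(m['eye']),repr(m['attitude']))
cv2.imwrite('pics/w3.png',arm.grab_frame('wrist')[:,:,::-1])
cv2.imwrite('pics/t3.png',arm.grab_frame('top')[:,:,::-1])"
```

```text
t 8.08 tcp [ 0.6074 -0.1929  0.1677] jaw 101.5 q [-0.    0.35 -0.17 -0.   -1.05 -1.37] w 0.0873 F [-0.3  0.9  0.6] down [-1.5e-03  4.0e-04 -1.0e+00]
(0.6098, -0.1924, 0.032, 101.5) -> dx,dy,dz [ 1.357e-01 -2.600e-03 -1.000e-04] twist 0.0 dist 0.136
array([ 0.53223801, -0.20887606,  0.31413228]) array([ 2.85114465e+00, -2.58708815e-04,  1.77257155e+00])
```

View pics/w3.png

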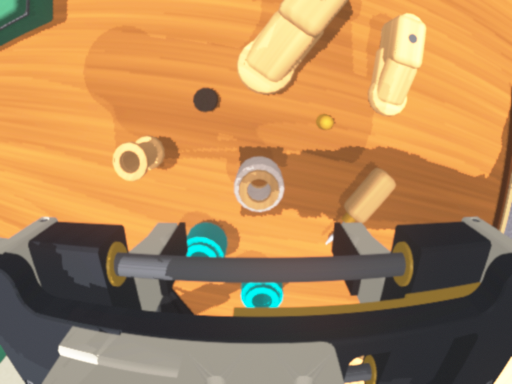

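View pics/t3.png

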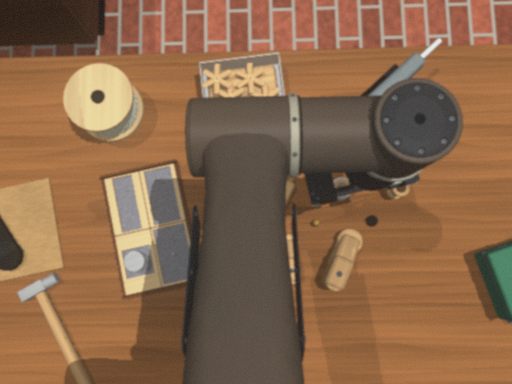

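The tin sits in the recess at (135,261). In the wrist picture: spool flange (259,188), awl handle (370,195), last dot (413,38). I'll refine the spool, awl and last with this second view.

```bash
python3 -c "
from h import *
m=dict(camera_matrix=np.array([[297.3186,0,259.288],[0,297.3186,188.469],[0,0,1]]),eye=[ 0.53223801, -0.20887606,  0.31413228],attitude=[ 2.85114465e+00, -2.58708815e-04,  1.77257155e+00])
print('spool',plane(wray(m,(259,188)),.056),tri(wray(m,(259,188)),ray('top',(342.1,187))))
print('last dot',tri(wray(m,(413,38)),ray('top',(291.4,270.3))))
print('last toe tip',plane(wray(m,(388,114)),.008),'heel', plane(wray(m,(413,14)),.04))
print('awl handle',tri(wray(m,(370,195)),ray('top',(284.5,192.3))),'tip',plane(wray(m,(328,242)),.014),'end c',plane(wray(m,(384,178)),.02))
im=cv2.imread('pics/w3.png');cv2.imwrite('pics/w3c.png',cv2.resize(im[0:260,220:450],None,fx=2.3,fy=2.3,interpolation=cv2.INTER_CUBIC))
"
```

```text
spool [ 0.60743314 -0.19369232  0.056     ] (array([ 0.61091753, -0.19329344,  0.04527692]), np.float64(0.0004197554559543439))
last dot (array([ 0.43288024, -0.0779126 ,  0.04808355]), np.float64(0.0005718830324421613))
last toe tip [ 0.5112133  -0.07047624  0.008     ] heel [ 0.40335493 -0.07831061  0.04      ]
awl handle (array([ 0.60469896, -0.06851864,  0.01340326]), np.float64(0.001697726011924772)) tip [ 0.66716978 -0.100644    0.014     ] end c [ 0.5795923  -0.06085186  0.02      ]
```

View pics/w3c.png

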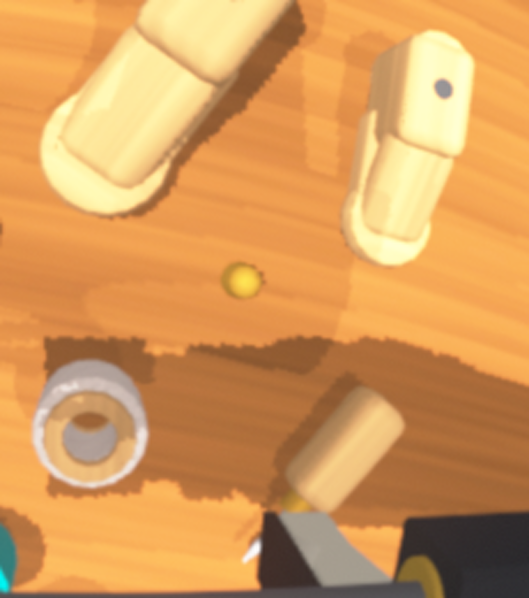

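>>> jog_arm(motion=[{"dx": 0.02, "dy": -0.001, "dz": 0, "twist": 0}, {"dx": 0.055, "dy": -0.001, "dz": 0, "twist": 0}, {"dx": 0.09, "dy": -0.001, "dz": 0, "twist": 0}, {"dx": 0.115, "dy": -0.001, "dz": 0, "twist": 0}, {"dx": 0.13, "dy": -0.001, "dz": 0, "twist": 0}, {"dx": 0.136, "dy": -0.001, "dz": 0, "twist": 0}, {"dx": 0.136, "dy": -0.001, "dz": 0, "twist": 0}, {"dx": 0.136, "dy": -0.001, "dz": 0, "twist": 0}])

```text
t: 8.85
eef_pos: [0.6096, -0.1927, 0.0334]
ee_rot: [-2.063, 1.57, -0.29]
force: [0.6, 0.3, 0.9]
width: 0.0877
```

>>> jog_arm(motion=[{"dx": 0, "dy": 0, "dz": 0, "twist": 0}, {"dx": 0, "dy": 0, "dz": 0, "twist": 0}, {"dx": 0, "dy": 0, "dz": 0, "twist": 0}, {"dx": 0, "dy": 0, "dz": 0, "twist": 0}, {"dx": 0, "dy": 0, "dz": 0, "twist": 0}, {"dx": 0, "dy": 0, "dz": 0, "twist": 0}, {"dx": 0, "dy": 0, "dz": 0, "twist": 0}, {"dx": 0, "dy": 0, "dz": 0, "twist": 0}], gripper=0.02, newtons=20)

```text
t: 9.52
eef_pos: [0.609, -0.1934, 0.0327]
ee_rot: [-2.942, 1.571, -1.169]
force: [0.3, 0.4, 1.5]
width: 0.0464
```

>>> jog_arm(motion=[{"dx": -0.02, "dy": 0, "dz": 0, "twist": 0}, {"dx": -0.05, "dy": 0, "dz": 0, "twist": 0}, {"dx": -0.085, "dy": 0, "dz": 0, "twist": 0}, {"dx": -0.11, "dy": 0, "dz": 0, "twist": 0}, {"dx": -0.12, "dy": 0, "dz": 0, "twist": 0}, {"dx": -0.12, "dy": 0, "dz": 0, "twist": 0}, {"dx": -0.12, "dy": 0, "dz": 0, "twist": 0}])

```text
t: 10.1
eef_pos: [0.6087, -0.1931, 0.1522]
ee_rot: [-0.659, 1.57, 1.113]
force: [0.3, -0.9, -1.2]
width: 0.0467
```

```bash
python3 -c "
from p import *
plan((.4755,.1825,.15,101.5))"
```

```text
t 10.1 tcp [ 0.6087 -0.1931  0.1522] jaw 101.5 q [-0.    0.36 -0.19 -0.   -1.02 -1.37] w 0.0467 F [ 0.3 -0.9 -1.2] down [ 3.e-04  5.e-04 -1.e+00]
(0.4755, 0.1825, 0.15, 101.5) -> dx,dy,dz [0.0024 0.0556 0.3946] twist 0.0 dist 0.399
```

>>> jog_arm(motion=[{"dx": 0, "dy": 0.002, "dz": 0.012, "twist": 0}, {"dx": 0, "dy": 0.005, "dz": 0.035, "twist": 0}, {"dx": 0, "dy": 0.01, "dz": 0.07, "twist": 0}, {"dx": 0, "dy": 0.015, "dz": 0.106, "twist": 0}, {"dx": 0, "dy": 0.02, "dz": 0.143, "twist": 0}, {"dx": 0, "dy": 0.025, "dz": 0.18, "twist": 0}, {"dx": 0, "dy": 0.0305, "dz": 0.217, "twist": 0}, {"dx": 0, "dy": 0.036, "dz": 0.254, "twist": 0}, {"dx": 0, "dy": 0.041, "dz": 0.291, "twist": 0}, {"dx": 0, "dy": 0.046, "dz": 0.328, "twist": 0}, {"dx": 0, "dy": 0.051, "dz": 0.362, "twist": 0}, {"dx": 0, "dy": 0.054, "dz": 0.384, "twist": 0}, {"dx": 0, "dy": 0.0555, "dz": 0.3945, "twist": 0}, {"dx": 0, "dy": 0.0555, "dz": 0.3945, "twist": 0}, {"dx": 0, "dy": 0.0555, "dz": 0.3945, "twist": 0}, {"dx": 0, "dy": 0.0555, "dz": 0.3945, "twist": 0}])

```text
t: 11.43
eef_pos: [0.4754, 0.1813, 0.1517]
ee_rot: [2.069, 1.569, -2.442]
force: [-0.3, 0.0, -1.6]
width: 0.0464
```

```bash
python3 -c "
from p import *
plan((.4755,.1825,.0375,101.5))
m=arm.camera_model('wrist');print(repr(m['eye']),repr(m['attitude']))
cv2.imwrite('pics/w4.png',arm.grab_frame('wrist')[:,:,::-1])"
```

```text
t 11.43 tcp [0.4754 0.1813 0.1517] jaw 101.5 q [ 0.75  0.16 -0.47 -0.   -0.94 -2.12] w 0.0464 F [-0.3  0.  -1.6] down [-0.0013 -0.0011 -1.    ]
(0.4755, 0.1825, 0.0375, 101.5) -> dx,dy,dz [ 0.1142 -0.0005  0.0013] twist 0.0 dist 0.114
array([0.40018987, 0.16547103, 0.29822713]) array([2.85131497e+00, 1.25562113e-03, 1.77224761e+00])
```

View pics/w4.png

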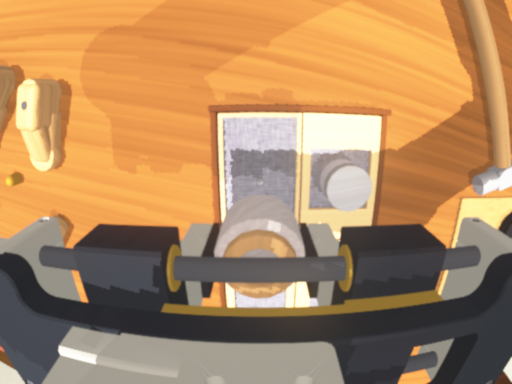

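>>> jog_arm(motion=[{"dx": 0.02, "dy": 0, "dz": 0.001, "twist": 0}, {"dx": 0.05, "dy": 0, "dz": 0.001, "twist": 0}, {"dx": 0.075, "dy": 0, "dz": 0.001, "twist": 0}, {"dx": 0.09, "dy": 0, "dz": 0.001, "twist": 0}, {"dx": 0.098, "dy": 0, "dz": 0.001, "twist": 0}, {"dx": 0.103, "dy": 0, "dz": 0.001, "twist": 0}, {"dx": 0.107, "dy": 0, "dz": 0.001, "twist": 0}, {"dx": 0.11, "dy": 0, "dz": 0.001, "twist": 0}, {"dx": 0.11, "dy": 0, "dz": 0.001, "twist": 0}, {"dx": 0.11, "dy": 0, "dz": 0.001, "twist": 0}])

```text
t: 12.32
eef_pos: [0.4759, 0.1834, 0.0432]
ee_rot: [-1.102, 1.57, 0.67]
force: [0.4, -0.0, -1.8]
width: 0.0468
```

>>> jog_arm(motion=[{"dx": 0.003, "dy": 0, "dz": -0.001, "twist": 0}, {"dx": 0.005, "dy": 0, "dz": -0.001, "twist": 0}, {"dx": 0.0065, "dy": 0, "dz": -0.001, "twist": 0}, {"dx": 0.0065, "dy": 0, "dz": -0.001, "twist": 0}, {"dx": 0.0065, "dy": 0, "dz": -0.001, "twist": 0}])

```text
t: 12.73
eef_pos: [0.4773, 0.1831, 0.0385]
ee_rot: [-1.277, 1.567, 0.497]
force: [-3.6, -2.5, 19.5]
width: 0.0468
```

>>> jog_arm(motion=[{"dx": -0.001, "dy": 0, "dz": 0, "twist": 0}, {"dx": -0.001, "dy": 0, "dz": 0, "twist": 0}, {"dx": -0.001, "dy": 0, "dz": 0, "twist": 0}, {"dx": -0.002, "dy": 0, "dz": 0, "twist": 0}, {"dx": -0.02, "dy": 0, "dz": 0, "twist": 0}, {"dx": -0.05, "dy": 0, "dz": 0, "twist": 0}, {"dx": -0.085, "dy": 0, "dz": 0, "twist": 0}, {"dx": -0.11, "dy": 0, "dz": 0, "twist": 0}, {"dx": -0.12, "dy": 0, "dz": 0, "twist": 0}, {"dx": -0.12, "dy": 0, "dz": 0, "twist": 0}], gripper=0.0876)

```text
t: 13.57
eef_pos: [0.477, 0.1831, 0.1587]
ee_rot: [-1.098, 1.566, 0.675]
force: [0.1, -0.3, -0.0]
width: 0.0876
```

```bash
python3 -c "
from p import *
plan((.434,-.078,.15,96),(.434,-.078,.15,94))
m=arm.camera_model('wrist');print(repr(m['eye']),repr(m['attitude']))
a=arm.grab_frame('wrist')[:,:,::-1];b=arm.grab_frame('scene')[:,:,::-1]
cv2.imwrite('pics/w5.png',np.hstack([cv2.resize(a[90:330,150:450],(380,304)),cv2.resize(b[110:230,265:415],(380,304))]));cv2.imwrite('pics/s5.png',b)"
```

```text
t 13.57 tcp [0.477  0.1831 0.1587] jaw 101.6 q [ 0.75  0.16 -0.46  0.   -0.95 -2.12] w 0.0876 F [ 0.1 -0.3 -0. ] down [ 0.0039  0.0031 -1.    ]
(0.434, -0.078, 0.15, 96) -> dx,dy,dz [ 0.0078  0.0945 -0.2472] twist 5.6 dist 0.265
(0.434, -0.078, 0.15, 94) -> dx,dy,dz [ 0.0078  0.0945 -0.2472] twist 7.6 dist 0.265
array([0.40101617, 0.16665315, 0.30476191]) array([ 2.84530677e+00, -1.80132560e-03,  1.77296519e+00])
```

View pics/w5.png

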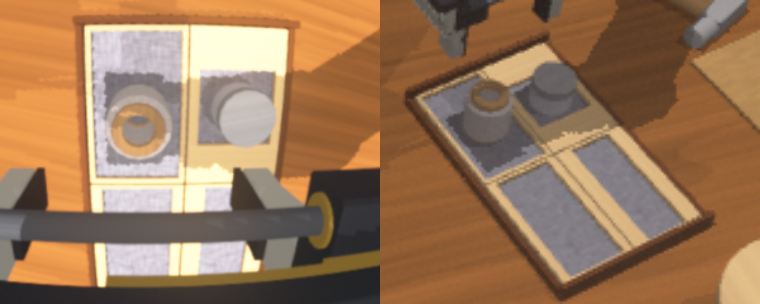

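Spool over the pin and tin in its recess, both upright. Next, the small last.

>>> jog_arm(motion=[{"dx": 0, "dy": 0.008, "dz": -0.02, "twist": 2}, {"dx": 0, "dy": 0.02, "dz": -0.055, "twist": 5}, {"dx": 0, "dy": 0.0945, "dz": -0.247, "twist": 7.5}, {"dx": 0, "dy": 0.0945, "dz": -0.247, "twist": 7.5}, {"dx": 0, "dy": 0.0945, "dz": -0.247, "twist": 7.5}, {"dx": 0, "dy": 0.0945, "dz": -0.247, "twist": 7.5}, {"dx": 0, "dy": 0.0945, "dz": -0.247, "twist": 7.5}, {"dx": 0, "dy": 0.0945, "dz": -0.247, "twist": 7.5}, {"dx": 0, "dy": 0.0945, "dz": -0.247, "twist": 7.5}, {"dx": 0, "dy": 0.0945, "dz": -0.247, "twist": 7.5}, {"dx": 0, "dy": 0.0945, "dz": -0.247, "twist": 7.5}], gripper=0.062)

```text
t: 14.58
eef_pos: [0.4324, -0.0782, 0.1553]
ee_rot: [1.669, 1.569, -2.973]
force: [-0.3, -0.3, 0.2]
width: 0.0617
```

```bash
python3 -c "
from p import *
plan((.433,-.078,.028,94))
m=arm.camera_model('wrist');print(repr(m['eye']),repr(m['attitude']))
cv2.imwrite('pics/w6.png',arm.grab_frame('wrist')[:,:,::-1])"
```

```text
t 14.58 tcp [ 0.4324 -0.0782  0.1553] jaw 94.1 q [ 0.27  0.04 -0.6  -0.   -0.93 -1.77] w 0.0617 F [-0.3 -0.3  0.2] down [-1.4e-03 -2.0e-04 -1.0e+00]
(0.433, -0.078, 0.028, 94) -> dx,dy,dz [ 0.1273 -0.0008  0.0002] twist 0.1 dist 0.127
array([ 0.35589895, -0.08408391,  0.30179071]) array([2.85107923e+00, 4.77602704e-04, 1.64235675e+00])
```

View pics/w6.png

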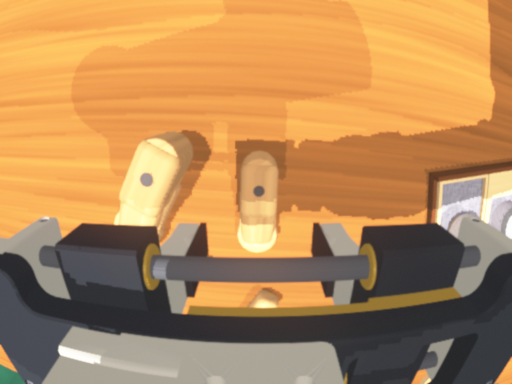

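The small last is centred in the jaws at (259,190) and square to them. The large last clears the finger at u≈180. Going down.

>>> jog_arm(motion=[{"dx": 0.02, "dy": -0.001, "dz": 0, "twist": 0}, {"dx": 0.055, "dy": -0.001, "dz": 0, "twist": 0}, {"dx": 0.085, "dy": -0.001, "dz": 0, "twist": 0}, {"dx": 0.105, "dy": -0.001, "dz": 0, "twist": 0}, {"dx": 0.12, "dy": -0.001, "dz": 0, "twist": 0}, {"dx": 0.127, "dy": -0.001, "dz": 0, "twist": 0}, {"dx": 0.127, "dy": -0.001, "dz": 0, "twist": 0}, {"dx": 0.127, "dy": -0.001, "dz": 0, "twist": 0}])

```text
t: 15.3
eef_pos: [0.4339, -0.078, 0.0292]
ee_rot: [2.018, 1.57, -2.622]
force: [1.0, -0.0, -0.1]
width: 0.0622
```

>>> jog_arm(motion=[{"dx": 0, "dy": 0, "dz": 0, "twist": 0}, {"dx": 0, "dy": 0, "dz": 0, "twist": 0}, {"dx": 0, "dy": 0, "dz": 0, "twist": 0}, {"dx": 0, "dy": 0, "dz": 0, "twist": 0}, {"dx": 0, "dy": 0, "dz": 0, "twist": 0}, {"dx": 0, "dy": 0, "dz": 0, "twist": 0}, {"dx": 0, "dy": 0, "dz": 0, "twist": 0}, {"dx": 0, "dy": 0, "dz": 0, "twist": 0}], gripper=0.015, newtons=30)

```text
t: 15.97
eef_pos: [0.4338, -0.0787, 0.0296]
ee_rot: [-1.531, 1.57, 0.11]
force: [-1.4, 0.9, 7.6]
width: 0.0339
```

>>> jog_arm(motion=[{"dx": -0.02, "dy": 0, "dz": 0, "twist": 0}, {"dx": -0.05, "dy": 0, "dz": 0, "twist": 0}, {"dx": -0.085, "dy": 0, "dz": 0, "twist": 0}, {"dx": -0.115, "dy": 0, "dz": 0, "twist": 0}, {"dx": -0.13, "dy": 0, "dz": 0, "twist": 0}, {"dx": -0.13, "dy": 0, "dz": 0, "twist": 0}, {"dx": -0.13, "dy": 0, "dz": 0, "twist": 0}])

```text
t: 16.55
eef_pos: [0.4337, -0.0786, 0.1596]
ee_rot: [-1.225, 1.569, 0.416]
force: [-1.0, 0.4, -1.0]
width: 0.0341
```

```bash
python3 -c "
from p import *
y=np.radians(11.5)
plan((.6058-.0245*np.cos(y),.2102-.0245*np.sin(y),.158,101.5))
m=arm.camera_model('wrist');print(repr(m['eye']),repr(m['attitude']))
cv2.imwrite('pics/w7.png',arm.grab_frame('wrist')[:,:,::-1])"
```

```text
t 16.55 tcp [ 0.4337 -0.0786  0.1596] jaw 94.0 q [ 0.27  0.04 -0.59 -0.   -0.94 -1.77] w 0.0341 F [-1.   0.4 -1. ] down [ 2.1e-03  9.0e-04 -1.0e+00]
(np.float64(0.5817918447367897), np.float64(0.20531548560677867), 0.158, 101.5) -> dx,dy,dz [ 0.0022 -0.1676  0.2728] twist -7.5 dist 0.32
array([ 0.35665207, -0.08456768,  0.30583691]) array([ 2.84762801e+00, -4.45865655e-04,  1.64131105e+00])
```

View pics/w7.png

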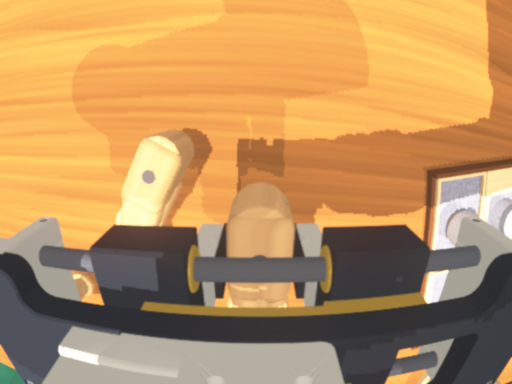

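>>> jog_arm(motion=[{"dx": 0, "dy": -0.006, "dz": 0.01, "twist": -0.5}, {"dx": 0, "dy": -0.018, "dz": 0.029, "twist": -1}, {"dx": 0, "dy": -0.036, "dz": 0.058, "twist": -2}, {"dx": 0, "dy": -0.055, "dz": 0.089, "twist": -3}, {"dx": 0, "dy": -0.074, "dz": 0.12, "twist": -4}, {"dx": 0, "dy": -0.093, "dz": 0.151, "twist": -5}, {"dx": 0, "dy": -0.112, "dz": 0.182, "twist": -6}, {"dx": 0, "dy": -0.131, "dz": 0.213, "twist": -7}, {"dx": 0, "dy": -0.15, "dz": 0.244, "twist": -7.5}, {"dx": 0, "dy": -0.162, "dz": 0.264, "twist": -7.5}, {"dx": 0, "dy": -0.1675, "dz": 0.273, "twist": -7.5}, {"dx": 0, "dy": -0.1675, "dz": 0.273, "twist": -7.5}, {"dx": 0, "dy": -0.1675, "dz": 0.273, "twist": -7.5}, {"dx": 0, "dy": -0.1675, "dz": 0.273, "twist": -7.5}])

```text
t: 17.77
eef_pos: [0.5805, 0.2046, 0.1579]
ee_rot: [1.925, 1.568, -2.587]
force: [-0.5, -0.1, -0.9]
width: 0.0339
```

```bash
python3 -c "
from p import *
plan((.5818,.2053,.0345,101.5))
m=arm.camera_model('wrist');print(repr(m['eye']),repr(m['attitude']))
cv2.imwrite('pics/w8.png',arm.grab_frame('wrist')[:,:,::-1])"
```

```text
t 17.77 tcp [0.5805 0.2046 0.1579] jaw 101.5 q [ 0.66  0.32 -0.23 -0.   -1.02 -2.03] w 0.0339 F [-0.5 -0.1 -0.9] down [-0.002  -0.0012 -1.    ]
(0.5818, 0.2053, 0.0345, 101.5) -> dx,dy,dz [ 0.1234 -0.0017  0.0005] twist 0.0 dist 0.123
array([0.50539842, 0.18888244, 0.30447524]) array([2.85193031e+00, 1.22495379e-03, 1.77233022e+00])
```

View pics/w8.png

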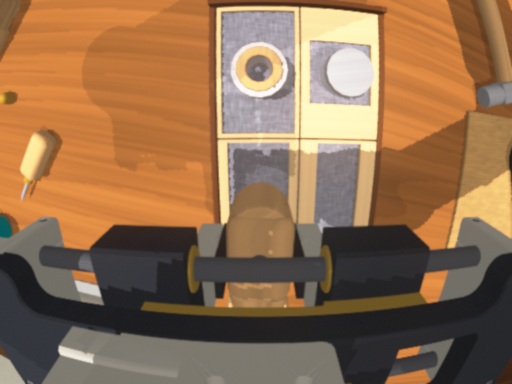

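The pin shows through the spool's bore at (260,68), the tin is centred, and the last lines up over its trough.

>>> jog_arm(motion=[{"dx": 0.02, "dy": -0.0005, "dz": 0, "twist": 0}, {"dx": 0.055, "dy": -0.0005, "dz": 0, "twist": 0}, {"dx": 0.085, "dy": -0.0005, "dz": 0, "twist": 0}, {"dx": 0.1, "dy": -0.0005, "dz": 0, "twist": 0}, {"dx": 0.11, "dy": -0.0005, "dz": 0, "twist": 0}, {"dx": 0.115, "dy": -0.0005, "dz": 0, "twist": 0}, {"dx": 0.117, "dy": -0.0005, "dz": 0, "twist": 0}, {"dx": 0.117, "dy": -0.0005, "dz": 0, "twist": 0}, {"dx": 0.117, "dy": -0.0005, "dz": 0, "twist": 0}])

```text
t: 18.57
eef_pos: [0.5826, 0.2058, 0.0433]
ee_rot: [-1.219, 1.569, 0.553]
force: [-0.3, 0.4, -0.2]
width: 0.0339
```

>>> jog_arm(motion=[{"dx": 0.004, "dy": 0, "dz": 0, "twist": 0}, {"dx": 0.007, "dy": 0, "dz": 0, "twist": 0}, {"dx": 0.009, "dy": 0, "dz": 0, "twist": 0}, {"dx": 0.009, "dy": 0, "dz": 0, "twist": 0}, {"dx": 0.009, "dy": 0, "dz": 0, "twist": 0}])

```text
t: 18.98
eef_pos: [0.5828, 0.2062, 0.0375]
ee_rot: [-1.359, 1.567, 0.414]
force: [-11.4, -0.4, 30.0]
width: 0.0342
```

```bash
python3 -c "
from p import *
plan()
print(arm.get_state()['moment'])
a=arm.grab_frame('wrist')[:,:,::-1];b=arm.grab_frame('scene')[:,:,::-1]
cv2.imwrite('pics/w9.png',np.hstack([cv2.resize(a[90:330,150:450],(380,304)),cv2.resize(b[110:230,265:415],(380,304))]))"
```

```text
t 18.98 tcp [0.5828 0.2062 0.0375] jaw 101.6 q [ 0.66  0.46 -0.35  0.   -0.76 -2.03] w 0.0342 F [-11.4  -0.4  30. ] down [ 0.0033  0.0014 -1.    ]
[-0.57211533  4.33064483 -0.21523023]
```

View pics/w9.png

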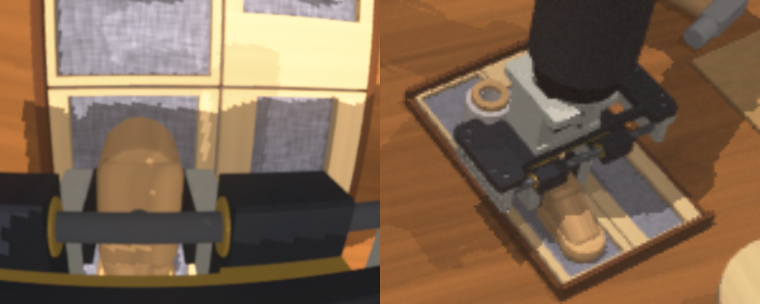

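>>> jog_arm(motion=[{"dx": -0.003, "dy": 0, "dz": 0, "twist": 0}, {"dx": -0.004, "dy": 0, "dz": 0, "twist": 0}, {"dx": -0.004, "dy": 0, "dz": 0, "twist": 0}])

```text
t: 19.33
eef_pos: [0.5821, 0.2058, 0.0376]
ee_rot: [-1.086, 1.57, 0.686]
force: [-2.8, 1.7, 8.8]
width: 0.0342
```

>>> jog_arm(motion=[{"dx": 0, "dy": 0, "dz": 0, "twist": 0}, {"dx": 0, "dy": 0, "dz": 0, "twist": 0}, {"dx": 0, "dy": 0, "dz": 0, "twist": 0}, {"dx": 0, "dy": 0, "dz": 0, "twist": 0}, {"dx": -0.015, "dy": 0, "dz": 0, "twist": 0}, {"dx": -0.045, "dy": 0, "dz": 0, "twist": 0}, {"dx": -0.08, "dy": 0, "dz": 0, "twist": 0}, {"dx": -0.11, "dy": 0, "dz": 0, "twist": 0}, {"dx": -0.12, "dy": 0, "dz": 0, "twist": 0}, {"dx": -0.12, "dy": 0, "dz": 0, "twist": 0}], gripper=0.05)

```text
t: 20.17
eef_pos: [0.5834, 0.2063, 0.1603]
ee_rot: [-1.244, 1.565, 0.528]
force: [0.1, 0.2, -0.5]
width: 0.0503
```

```bash
python3 -c "
from p import *
plan((.6045,-.0688,.16,-26.5+90))
a=arm.grab_frame('wrist')[:,:,::-1];b=arm.grab_frame('scene')[:,:,::-1]
cv2.imwrite('pics/w10.png',np.hstack([cv2.resize(a[90:330,150:450],(380,304)),cv2.resize(b[110:230,265:415],(380,304))]))"
```

```text
t 20.17 tcp [0.5834 0.2063 0.1603] jaw 101.6 q [ 0.66  0.32 -0.23  0.   -1.02 -2.02] w 0.0503 F [ 0.1  0.2 -0.5] down [ 0.0046  0.0027 -1.    ]
(0.6045, -0.0688, 0.16, 63.5) -> dx,dy,dz [-0.0004  0.0344 -0.2737] twist 38.1 dist 0.276
```

View pics/w10.png

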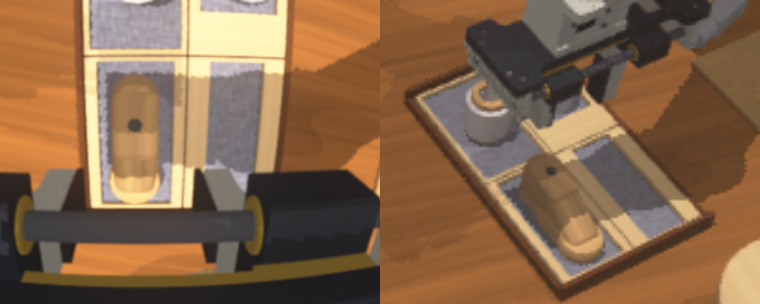

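The last lies centred in its trough. Now the awl.

>>> jog_arm(motion=[{"dx": 0, "dy": 0.003, "dz": -0.02, "twist": 5}, {"dx": 0, "dy": 0.007, "dz": -0.055, "twist": 11}, {"dx": 0, "dy": 0.0345, "dz": -0.2735, "twist": 38}, {"dx": 0, "dy": 0.0345, "dz": -0.2735, "twist": 38}, {"dx": 0, "dy": 0.0345, "dz": -0.2735, "twist": 38}, {"dx": 0, "dy": 0.0345, "dz": -0.2735, "twist": 38}, {"dx": 0, "dy": 0.0345, "dz": -0.2735, "twist": 38}, {"dx": 0, "dy": 0.0345, "dz": -0.2735, "twist": 38}, {"dx": 0, "dy": 0.0345, "dz": -0.2735, "twist": 38}, {"dx": 0, "dy": 0.0345, "dz": -0.2735, "twist": 38}, {"dx": 0, "dy": 0.0345, "dz": -0.2735, "twist": 38}], gripper=0.07)

```text
t: 21.18
eef_pos: [0.6022, -0.0689, 0.1557]
ee_rot: [2.095, 1.569, -3.079]
force: [-0.0, 1.1, 0.3]
width: 0.07
```

```bash
python3 -c "
from p import *
plan((.6045,-.0688,.020,63.5))
m=arm.camera_model('wrist');print(repr(m['eye']),repr(m['attitude']))
cv2.imwrite('pics/w11.png',arm.grab_frame('wrist')[:,:,::-1])"
```

```text
t 21.18 tcp [ 0.6022 -0.0689  0.1557] jaw 63.5 q [ 0.21  0.31 -0.25 -0.   -1.01 -2.24] w 0.07 F [-0.   1.1  0.3] down [-2.1e-03 -1.0e-04 -1.0e+00]
(0.6045, -0.0688, 0.02, 63.5) -> dx,dy,dz [ 0.1357 -0.0022  0.0013] twist 0.0 dist 0.136
array([ 0.53372082, -0.03471914,  0.30225961]) array([2.85143343e+00, 9.75793550e-04, 1.10933020e+00])
```

View pics/w11.png

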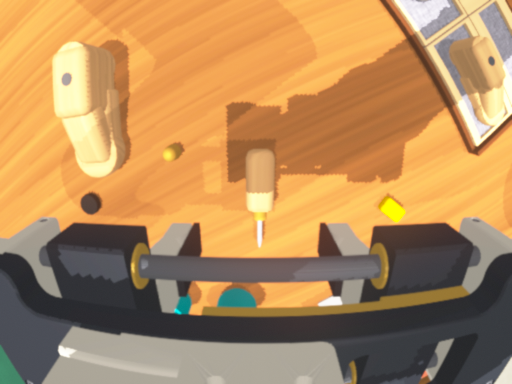

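```bash
python3 -c "
from h import *
m=dict(camera_matrix=np.array([[297.3186,0,259.288],[0,297.3186,188.469],[0,0,1]]),eye=[ 0.53372082, -0.03471914,  0.30225961],attitude=[2.85143343e+00, 9.75793550e-04, 1.10933020e+00])
a=plane(wray(m,(260,150)),.018);b=plane(wray(m,(259.5,212)),.026);t=plane(wray(m,(260,247)),.014)
print(a,b,t,np.linalg.norm(b[:2]-a[:2]),np.linalg.norm(t[:2]-a[:2]),'mid-handle',(a+b)/2, np.degrees(np.arctan2(*(t-a)[1::-1])))
"
```

```text
[ 0.57518052 -0.05487781  0.018     ] [ 0.62943951 -0.08238317  0.026     ] [ 0.67062691 -0.10224665  0.014     ] 0.06083241749506467 0.10655430658508319 mid-handle [ 0.60231002 -0.06863049  0.022     ] -26.394629655741145
```

>>> jog_arm(motion=[{"dx": 0.02, "dy": 0, "dz": 0, "twist": 0}, {"dx": 0.055, "dy": 0, "dz": 0, "twist": 0}, {"dx": 0.09, "dy": 0, "dz": 0, "twist": 0}, {"dx": 0.112, "dy": 0, "dz": 0, "twist": 0}, {"dx": 0.128, "dy": 0, "dz": 0, "twist": 0}, {"dx": 0.135, "dy": 0, "dz": 0, "twist": 0}, {"dx": 0.135, "dy": 0, "dz": 0, "twist": 0}, {"dx": 0.135, "dy": 0, "dz": 0, "twist": 0}, {"dx": 0.135, "dy": 0, "dz": 0, "twist": 0}])

```text
t: 21.98
eef_pos: [0.6038, -0.0687, 0.0233]
ee_rot: [-1.019, 1.569, 0.091]
force: [0.3, 0.8, -0.5]
width: 0.0701
```

>>> jog_arm(motion=[{"dx": 0, "dy": 0, "dz": 0, "twist": 0}, {"dx": 0, "dy": 0, "dz": 0, "twist": 0}, {"dx": 0, "dy": 0, "dz": 0, "twist": 0}, {"dx": 0, "dy": 0, "dz": 0, "twist": 0}, {"dx": 0, "dy": 0, "dz": 0, "twist": 0}, {"dx": 0, "dy": 0, "dz": 0, "twist": 0}, {"dx": 0, "dy": 0, "dz": 0, "twist": 0}, {"dx": 0, "dy": 0, "dz": 0, "twist": 0}, {"dx": 0, "dy": 0, "dz": 0, "twist": 0}], gripper=0.01, newtons=25)

```text
t: 22.73
eef_pos: [0.6028, -0.0694, 0.0221]
ee_rot: [2.663, 1.571, -2.511]
force: [0.1, -0.8, 0.4]
width: 0.0275
```

>>> jog_arm(motion=[{"dx": -0.02, "dy": 0, "dz": 0, "twist": 0}, {"dx": -0.05, "dy": 0, "dz": 0, "twist": 0}, {"dx": -0.085, "dy": 0, "dz": 0, "twist": 0}, {"dx": -0.115, "dy": 0, "dz": 0, "twist": 0}, {"dx": -0.13, "dy": 0, "dz": 0, "twist": 0}, {"dx": -0.13, "dy": 0, "dz": 0, "twist": 0}, {"dx": -0.13, "dy": 0, "dz": 0, "twist": 0}])

```text
t: 23.32
eef_pos: [0.6031, -0.0692, 0.1529]
ee_rot: [-0.773, 1.569, 0.336]
force: [-0.0, -0.4, -1.9]
width: 0.0283
```

```bash
python3 -c "
from p import *
y=np.radians(11.5)
plan((.5893-.022*np.cos(y),.2914-.022*np.sin(y),.15,101.5))
cv2.imwrite('pics/w12.png',arm.grab_frame('wrist')[:,:,::-1])"
```

```text
t 23.32 tcp [ 0.6031 -0.0692  0.1529] jaw 63.5 q [ 0.21  0.31 -0.26 -0.   -1.   -2.24] w 0.0283 F [-0.  -0.4 -1.9] down [ 1.9e-03  7.0e-04 -1.0e+00]
(np.float64(0.5677416564983417), np.float64(0.2870139054428217), 0.15, 101.5) -> dx,dy,dz [0.0031 0.1904 0.3031] twist -38.0 dist 0.358
```

View pics/w12.png

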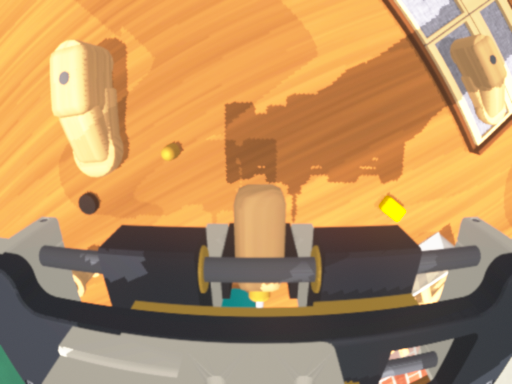

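The awl is held square.

>>> jog_arm(motion=[{"dx": 0, "dy": 0.006, "dz": 0.01, "twist": -2}, {"dx": 0, "dy": 0.018, "dz": 0.029, "twist": -5}, {"dx": 0, "dy": 0.036, "dz": 0.058, "twist": -9}, {"dx": 0, "dy": 0.055, "dz": 0.088, "twist": -13}, {"dx": 0, "dy": 0.074, "dz": 0.118, "twist": -17}, {"dx": 0, "dy": 0.093, "dz": 0.148, "twist": -21}, {"dx": 0, "dy": 0.112, "dz": 0.178, "twist": -25}, {"dx": 0, "dy": 0.131, "dz": 0.208, "twist": -29}, {"dx": 0, "dy": 0.15, "dz": 0.239, "twist": -32}, {"dx": 0, "dy": 0.168, "dz": 0.268, "twist": -35}, {"dx": 0, "dy": 0.182, "dz": 0.29, "twist": -37}, {"dx": 0, "dy": 0.19, "dz": 0.303, "twist": -38}, {"dx": 0, "dy": 0.19, "dz": 0.303, "twist": -38}, {"dx": 0, "dy": 0.19, "dz": 0.303, "twist": -38}, {"dx": 0, "dy": 0.19, "dz": 0.303, "twist": -38}])

```text
t: 24.62
eef_pos: [0.5672, 0.2859, 0.151]
ee_rot: [2.072, 1.569, -2.44]
force: [-0.7, -0.1, -0.6]
width: 0.0283
```

```bash
python3 -c "
from p import *
plan((.5677,.287,.0265,101.5))
m=arm.camera_model('wrist');print(repr(m['eye']),repr(m['attitude']))
cv2.imwrite('pics/w13.png',arm.grab_frame('wrist')[:,:,::-1])"
```

```text
t 24.62 tcp [0.5672 0.2859 0.151 ] jaw 101.5 q [ 0.77  0.36 -0.19 -0.   -1.02 -2.14] w 0.0283 F [-0.7 -0.1 -0.6] down [-0.0015 -0.0013 -1.    ]
(0.5677, 0.287, 0.0265, 101.5) -> dx,dy,dz [ 0.1245 -0.0009  0.0011] twist 0.0 dist 0.125
array([0.4920323 , 0.27009921, 0.29754477]) array([2.85152758e+00, 1.39584415e-03, 1.77237399e+00])
```

View pics/w13.png

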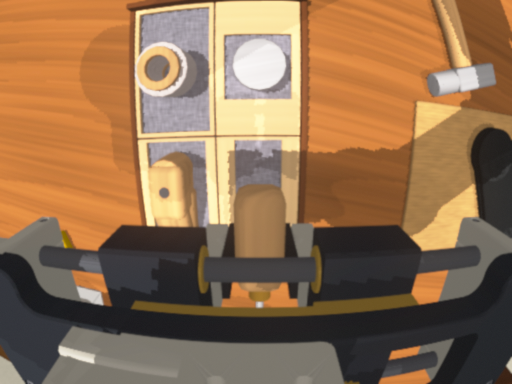

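>>> jog_arm(motion=[{"dx": 0.02, "dy": 0, "dz": -0.001, "twist": 0}, {"dx": 0.055, "dy": 0, "dz": -0.001, "twist": 0}, {"dx": 0.085, "dy": 0, "dz": -0.001, "twist": 0}, {"dx": 0.1, "dy": 0, "dz": -0.001, "twist": 0}, {"dx": 0.11, "dy": 0, "dz": -0.001, "twist": 0}, {"dx": 0.115, "dy": 0, "dz": -0.001, "twist": 0}, {"dx": 0.117, "dy": 0, "dz": -0.001, "twist": 0}, {"dx": 0.117, "dy": 0, "dz": -0.001, "twist": 0}, {"dx": 0.117, "dy": 0, "dz": -0.001, "twist": 0}])

```text
t: 25.42
eef_pos: [0.5687, 0.286, 0.0363]
ee_rot: [-1.106, 1.569, 0.666]
force: [0.3, 0.4, -0.6]
width: 0.028
```

```bash
python3 -c "
from p import *
plan((.5677,.286,.0265,101.5))
a=arm.grab_frame('wrist')[:,:,::-1];b=arm.grab_frame('scene')[:,:,::-1]
cv2.imwrite('pics/w14.png',np.hstack([cv2.resize(a[90:330,150:450],(380,304)),cv2.resize(b[110:230,265:415],(380,304))]))"
```

```text
t 25.42 tcp [0.5687 0.286  0.0363] jaw 101.5 q [ 0.77  0.48 -0.31  0.   -0.78 -2.14] w 0.028 F [ 0.3  0.4 -0.6] down [ 0.0015  0.0012 -1.    ]
(0.5677, 0.286, 0.0265, 101.5) -> dx,dy,dz [0.0098 0.0009 0.0002] twist 0.0 dist 0.01
```

View pics/w14.png

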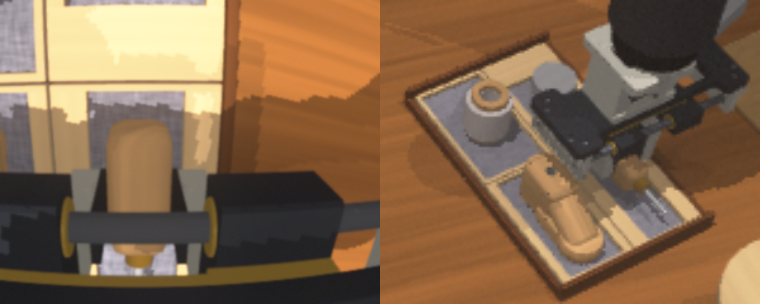

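>>> jog_arm(motion=[{"dx": 0.004, "dy": 0, "dz": 0, "twist": 0}, {"dx": 0.007, "dy": 0, "dz": 0, "twist": 0}, {"dx": 0.008, "dy": 0, "dz": 0, "twist": 0}, {"dx": 0.008, "dy": 0, "dz": 0, "twist": 0}, {"dx": 0.008, "dy": 0, "dz": 0, "twist": 0}])

```text
t: 25.93
eef_pos: [0.5686, 0.2861, 0.0295]
ee_rot: [-1.295, 1.568, 0.478]
force: [-5.7, -0.9, 16.3]
width: 0.0278
```

>>> jog_arm(motion=[{"dx": -0.002, "dy": 0, "dz": 0, "twist": 0}, {"dx": -0.002, "dy": 0, "dz": 0, "twist": 0}, {"dx": -0.002, "dy": 0, "dz": 0, "twist": 0}, {"dx": -0.002, "dy": 0, "dz": 0, "twist": 0}, {"dx": -0.004, "dy": 0, "dz": 0, "twist": 0}, {"dx": -0.015, "dy": 0, "dz": 0, "twist": 0}, {"dx": -0.045, "dy": 0, "dz": 0, "twist": 0}, {"dx": -0.08, "dy": 0, "dz": 0, "twist": 0}, {"dx": -0.115, "dy": 0, "dz": 0, "twist": 0}, {"dx": -0.15, "dy": 0, "dz": 0, "twist": 0}], gripper=0.046)

```text
t: 26.77
eef_pos: [0.5678, 0.2853, 0.1794]
ee_rot: [-2.619, 1.571, -0.846]
force: [0.2, 0.8, 0.1]
width: 0.0457
```

```bash
python3 -c "
from p import *
plan((.45,-.05,.25,101.5))
a=arm.grab_frame('wrist')[:,:,::-1];b=arm.grab_frame('scene')[:,:,::-1]
cv2.imwrite('pics/w15.png',np.hstack([cv2.resize(a[50:330,150:450],(380,354)),cv2.resize(b[110:230,265:415],(380,354))]))"
```

```text
t 26.77 tcp [0.5678 0.2853 0.1794] jaw 101.5 q [ 0.77  0.34 -0.16  0.   -1.08 -2.14] w 0.0457 F [0.2 0.8 0.1] down [ 1.e-04 -1.e-04 -1.e+00]
(0.45, -0.05, 0.25, 101.5) -> dx,dy,dz [-0.0705  0.1825 -0.305 ] twist 0.0 dist 0.362
```

View pics/w15.png

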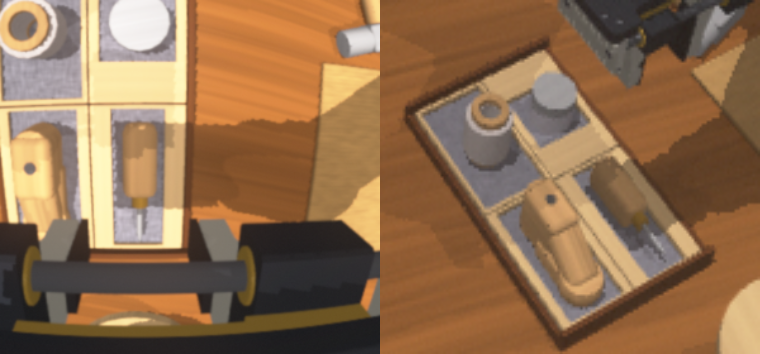

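All four look placed. I'll move clear to get an unobstructed top view and triangulate.

>>> jog_arm(motion=[{"dx": -0.03, "dy": 0, "dz": 0, "twist": 0}, {"dx": -0.07, "dy": 0, "dz": -0.01, "twist": 0}, {"dx": -0.1, "dy": 0.17, "dz": -0.5, "twist": 0}, {"dx": -0.1, "dy": 0.17, "dz": -0.5, "twist": 0}, {"dx": -0.1, "dy": 0.17, "dz": -0.5, "twist": 0}, {"dx": -0.1, "dy": 0.17, "dz": -0.5, "twist": 0}, {"dx": -0.1, "dy": 0.17, "dz": -0.5, "twist": 0}, {"dx": -0.1, "dy": 0.17, "dz": -0.5, "twist": 0}, {"dx": -0.1, "dy": 0.17, "dz": -0.5, "twist": 0}, {"dx": -0.1, "dy": 0.17, "dz": -0.5, "twist": 0}, {"dx": -0.1, "dy": 0.17, "dz": -0.5, "twist": 0}, {"dx": -0.1, "dy": 0.17, "dz": -0.5, "twist": 0}, {"dx": -0.1, "dy": 0.17, "dz": -0.5, "twist": 0}, {"dx": -0.1, "dy": 0.17, "dz": -0.5, "twist": 0}, {"dx": -0.1, "dy": 0.17, "dz": -0.5, "twist": 0}, {"dx": -0.1, "dy": 0.17, "dz": -0.5, "twist": 0}, {"dx": -0.1, "dy": 0.17, "dz": -0.5, "twist": 0}, {"dx": -0.1, "dy": 0.17, "dz": -0.5, "twist": 0}])

```text
t: 28.37
eef_pos: [0.5012, -0.2381, 0.2773]
ee_rot: [-1.022, 1.571, 0.749]
force: [0.3, 0.9, 0.2]
width: 0.0454
```

```bash
python3 -c "
from p import *
plan()
a=arm.grab_frame('top')[:,:,::-1];b=arm.grab_frame('scene')[:,:,::-1]
cv2.imwrite('pics/t16.png',a);cv2.imwrite('pics/s16.png',b)
cv2.imwrite('pics/c16.png',np.hstack([cv2.resize(a[150:310,90:215],(390,500),interpolation=cv2.INTER_CUBIC),cv2.resize(b[110:240,265:370],(404,500),interpolation=cv2.INTER_CUBIC)]))"
```

```text
t 28.37 tcp [ 0.5012 -0.2381  0.2773] jaw 101.5 q [-0.09  0.14 -0.19 -0.   -1.24 -1.28] w 0.0454 F [0.3 0.9 0.2] down [ 2.e-04  2.e-04 -1.e+00]
```

View pics/c16.png

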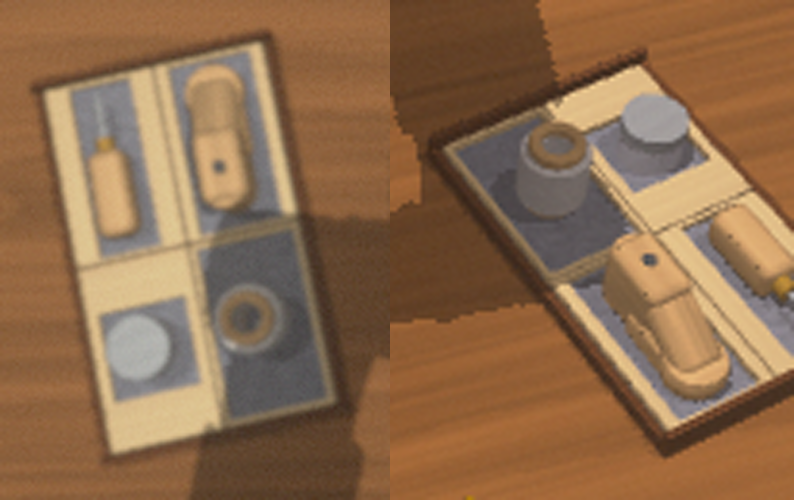

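View pics/s16.png

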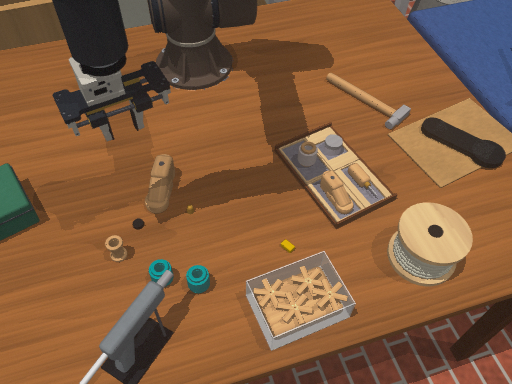

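```bash
python3 -c "
from h import *
y=np.radians(11.5);Rb=np.array([[np.cos(y),np.sin(y)],[-np.sin(y),np.cos(y)]])
B=dict(tin=(.4577,.2632),spool=(.4755,.1827),last=(.6058,.2102),awl=(.5893,.2914))
for n,a,b,z,off in (('spool',(168.4,252.1),(308.9,147.7),.06,0),('tin',(134.5,261),(333.9,141.7),.038,0),('last',(159.8,203.4),(332.6,177.6),.054,-.0235)):
  p,r=tri(ray('top',a),ray('scene',b)); q=(p[:2]+plane(ray('top',a),z)[:2]*1)/2
  print(n,p,round(r,4),'in bay',np.round(Rb@(p[:2]-B[n])-[off,0],4),'top@z',np.round(Rb@(plane(ray('top',a),z)[:2]-B[n])-[off,0],4))
p=plane(ray('top',(126.5,211.8)),.025);print('awl',np.round(Rb@(p[:2]-B['awl'])-[-.022,0],4))
a,b=cv2.imread('pics/top0.png'),cv2.imread('pics/t16.png')
s0,s1=cv2.imread('pics/scene0.png'),cv2.imread('pics/s16.png')
for nm,box in (('large',(145,150,185,216)),('empty',(100,230,132,265))):
  x0,y0,x1,y1=box
  for s in (s0,s1):
    print(nm,[np.round(cv2.minAreaRect(c)[0],1) for c in blobs(s,(8,50,90),(28,160,255),box,60)[1]])
"
```

```text
spool [0.47659888 0.18559114 0.05594393] 0.0001 in bay [0.0017 0.0026] top@z [0.0014 0.0018]
tin [0.45891797 0.264391   0.0348041 ] 0.0003 in bay [0.0014 0.0009] top@z [ 0.0011 -0.0001]
last [0.58223062 0.204715   0.05518865] 0.0003 in bay [-0.0007 -0.0007] top@z [-0.0004 -0.0002]
awl [ 0.0004 -0.0008]
large [array([163.1, 183.7])]
large [array([164.5, 184.5])]
empty [array([118.1, 247.6])]
empty [array([117.3, 249.3])]
```

```bash
python3 -c "
from p import *
print(tri(ray('top',(123,196.4)),ray('scene',(367.2,184.6))))
s=arm.get_state();print(s['t'],s['force'],s['width'])
arm.job_done()"
```

```text
(array([0.60337687, 0.29462852, 0.02019734]), np.float64(0.0015203170871501204))
28.4667 [0.51477446 0.16203691 0.86570001] 0.04597838844761138
the job is handed in; nothing more can be done
```

All four items are in their own inserts and the job is handed in at about 28.5 s of the 122 s allowed. The order was tin, wound spool over the pin, small last, awl.

| Item | Measured offset from insert centre | Measured height, expected in brackets |
|---|---|---|
| Tin | within about 2 mm | lid 35 mm (38) |
| Wound spool | about 3 mm | top 56 mm (60) |
| Small last | about 1 mm | ankle top 55 mm (54) |
| Awl | about 1 mm | collar 20 mm (about 18–22) |

- **Upright and placed:** the pictures show the last, tin and spool standing upright, and the pin was visible through the spool's bore.
- **Look-alikes:** the larger last and the empty spool were left alone. Their scene positions differ by under 2 pixels from the start, and neither was touched.
- **Disagreements:**
  - The spool, last and awl met the floor 2–4 mm higher by the arm's reading than I worked out from the grasp. Contact forces then were 16–30 N.
  - Before release I eased back by 1 mm for the spool, 2 mm for the awl and 4 mm for the last. The later pictures show all three seated.
  - The tin and spool tops triangulated 3–4 mm below the expected height, which is about the error of these cameras.

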